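Press the freshly glued rubber stamps

TASK

Lay every glued stamp from the newspaper flat on the bare metal bed of the green press, pink rubber side up (turn over those lying rubber side down), so that all of them are on the bed together with nothing overhanging or stacked. Then pull the sprung platen by its red handle fully down to its stop over them, keep it there for a moment and let it come back fully open; finally put all the stamps flat in the purple tray, still rubber side up, and leave the mug and the glue bottle standing where they are.

Things in the scene. Friction and masses are not known exactly. Their poses are not given: they have to be found in the camera images.
- stamp_star: A glued rubber stamp, one flat block 60 x 46 x 18 mm (long side along its x, 46 mm along its y), about 60 g: pale wooden back, 14 mm, on its -z side, and a salmon-pink rubber face, 4 mm, with a darker raised star on its +z side. Its origin is the centre of the block. It may lie with the rubber up (its z axis up, pink seen from above) or rubber down (z axis down, only bare wood seen). It stands stably on its 18 mm edges. Not every stamp is there in every run.
- stamp_leaf: A glued rubber stamp, one flat block 60 x 46 x 18 mm (long side along its x, 46 mm along its y), about 60 g: pale wooden back, 14 mm, on its -z side, and a salmon-pink rubber face, 4 mm, with a darker raised leaf on its +z side. Its origin is the centre of the block. It may lie with the rubber up (its z axis up, pink seen from above) or rubber down (z axis down, only bare wood seen). It stands stably on its 18 mm edges. Not every stamp is there in every run.
- stamp_heart: A glued rubber stamp, one flat block 60 x 46 x 18 mm (long side along its x, 46 mm along its y), about 60 g: pale wooden back, 14 mm, on its -z side, and a salmon-pink rubber face, 4 mm, with a darker raised heart outline on its +z side. Its origin is the centre of the block. It may lie with the rubber up (its z axis up, pink seen from above) or rubber down (z axis down, only bare wood seen). It stands stably on its 18 mm edges. Not every stamp is there in every run.
- stamp_sun: A glued rubber stamp, one flat block 60 x 46 x 18 mm (long side along its x, 46 mm along its y), about 60 g: pale wooden back, 14 mm, on its -z side, and a salmon-pink rubber face, 4 mm, with a darker raised sun on its +z side. Its origin is the centre of the block. It may lie with the rubber up (its z axis up, pink seen from above) or rubber down (z axis down, only bare wood seen). It stands stably on its 18 mm edges. Not every stamp is there in every run.
- press: Clamshell stamp press, fixed to the table: green base 220 x 310 mm (along its x, y), reaching from 95 mm on its -x side (the open front, towards the robot) to 125 mm on its +x side, top 36 mm above the table. Its origin is on the table under the middle of the bed; x points from the front to the hinge, y along the hinge, z up. Two brackets 12 mm wide and 79 mm high carry the hinge at x = 90 mm, y = -125 and 125 mm.
- bed (a point): Middle of the top of the bare aluminium bed plate, 42 mm above the table; axes as the press. The plate measures 130 mm along x and 280 mm along y, flat; along its rear (hinge) edge runs a dark back gauge, a bar 6 mm high whose front face is at x = 48 mm, and the other edges have no rim. Three stamps fit side by side along y with their long sides along x.
- hinge (a point): Point on the hinge line of the platen, midway between the brackets: 90 mm behind (+x) the middle of the bed and 68 mm above the table. The hinge line runs along the press's y.
- platen (a joint): Angle of the sprung platen, rad: 0 = fully open, the platen standing upright above the hinge; it grows as the platen swings towards the robot and down over the bed; 1.57 = at its stop, level, with the plate 20 mm above the bed and its soft pad on the stamps. The platen is a grey plate 270 mm wide and 12 mm thick that reaches from 25 to 155 mm from the hinge line. A spring always drives it back open: about 3 N at the handle when open, 8 N at the stop.
- handle (a point): Middle of the round red handle bar of the platen, 16 mm in diameter and 130 mm long, parallel to the hinge line and 200 mm from it (so 268 mm above the table when open, 68 mm when at the stop). Between the bar and the plate's edge there is a free gap of 37 mm, 110 mm wide between the two arms that carry the bar. It turns with the platen; its z axis points from the hinge to the bar.
- tray: Open purple plastic tray, 250 x 130 mm outside (along its x, y), 18 mm high, walls 4 mm, fixed. Its origin is the centre of its underside. It stands on one side of the press and the newspaper with the stamps on the other, either way round.
- tray_in (a point): Centre of the inner floor of the tray (inside 242 x 122 mm), axes as the tray.
- mug: White mug, 80 mm across and 95 mm high, standing on the table behind the press; origin at the centre of its underside. Leave alone.
- glue: White glue bottle with an orange cap, 58 mm across and 130 mm high, standing behind the press; origin at the centre of its underside. Leave alone.
Not all that is in view belongs to the job. What is shaped like the stamp_star but turquoise is not meant. What is shaped like the stamp_heart but blue is not meant.

How it is judged:
By the outcome, as a careful person would: the job done as asked, in the order asked, and still so for the second after the job is handed in, with the robot touching nothing.
Of stamp_star, stamp_leaf, stamp_heart, stamp_sun only 2 to 3 are there at a start; the rules pass over those that are not, and their reading is None.
At some moment in a run one of stamp_star, stamp_leaf, stamp_heart, stamp_sun may be knocked a few centimetres aside while the robot is not near it.
Once in a run the grip may slacken for a moment while it holds something.
It also fails if it takes over 210 s, if anything falls off the work surface, if the arm or the gripper's body presses on something with over 40 N, if the wrist force passes 120 N, or if a joint passes its speed limit or range.

ROBOT

A 6-joint arm with a two-finger parallel gripper is mounted at the origin on the work surface. World frame = base frame: x ahead of the robot, y to its left, z up, the work surface at z = 0. Lengths are in mm, angles in degrees, forces in N, time in s.
With the tool pointing down it reaches from about 275 to 850 mm from the base axis. Payload 5.2 kg.
Tool frame: the origin (TCP) lies on the front face of the gripper's body, between the roots of the fingers; the fingertips stand 73 mm ahead of it and the grasp point (between the pads) lies 54 mm ahead of it; z points along the fingers, y is the line along which they close (so a half turn about z gives the same grasp; the last joint's range is limited). The gripper opens to 85 mm and grips with 20 to 120 N. Pads are 22 mm wide; open, the fingers measure 114 mm over their backs; the gripper's body (76 mm by 85 mm) begins 54 mm behind the grasp point. The pads swing forward as they close: fully open they stand 13 mm farther back than shut.
Start: joints at [60.172, 14.817, 87.949, -0, 77.235, -11.62], TCP at [171.841, 522.471, 303.91] pointing down, gripper open.
Joint ranges: [-179.93, 179.93], [-52.35, 119.4], [10.71, 147.94], [-69.91, 249.91], [12.55, 155.21], [-178.61, 178.61]. Speed limits (degrees/s): [147.25, 147.25, 180, 180, 180, 180].

INTERFACE

Orientations are given as [roll, pitch, yaw] about the fixed x, y, z axes, in that order (R = Rz(yaw) Ry(pitch) Rx(roll)).
In Python, from plant import monitor, grab_frame, get_calibration, r gives the robot as it stands. The module is installed in compiled form; this text tells all that it offers.
- The arm moves only by the tool step_arm, never from a script. Its argument "increments" is a list of rows, each a list of 3 entries, a list of its own where there are three numbers: the shift along the world's x, y, z as a fraction of full scale, then the turn, a rotation vector about the world's x, y, z as a fraction of full scale, then the closure, from 0 (fully open) to 1 (shut). A call has 1 to 20 rows; each row shifts and turns the commanded pose from where the row before left it; what a row does not reach is not made up. Full scale, the value 1, is 0.04 m for a shift and 4 degrees for a turn. A row lasts 1/12 s, in which the tool goes at most 41.7 mm and 7.16 degrees, less where a joint would pass 70% of its speed; a pose out of reach is approached as far as the arm can. A call with a number of a shift or a turn outside -1 to 1 is refused whole. A call with a gripper value outside its range is refused whole. The fingers move at their own pace and stop on an object; "squeeze" is the grip in N (left out, the last holds). Time passes only in rows, so rows that do not move let the fingers close. It gives the time, the measured TCP pose, the force, the opening and the grip force at its end, in the units of the state.
- monitor.get_obs(): the state, without advancing time (a new reading comes with each control period).
- grab_frame(name): name is "side" or "top" or "wrist"; returns the picture (384x512x3 uint8, blue, green, red); there is no depth.
- get_calibration(name): a dict with "intrinsics" (3x3 intrinsics, pixels), "position" and "attitude" of the camera in the world. Camera axes: x right, y down, z forward; pixel columns grow to the right and rows downward; lengths in mm; the calibration is good to about 2 mm. A picture is of the moment at which its call begins: read the wrist's pose just before it. get_calibration takes no time and is no camera call; for the wrist camera it gives the pose at the moment of the call.
- r.close_job(): hands the job in; it is judged then, once.
The state is a dict: "time_s": time; "joint_positions": joint angles; "joint_velocities": joint speeds; "effort": joint torques, N m; "ee_pos": TCP position; "tcp_rot": TCP orientation; "wrist_force": force on the tool from outside, world axes, zero at the start; "moment": the same for the moment, N m; "width": finger opening in mm; "finger_force": force on a finger pad.
Only numpy, scipy, OpenCV 4.12 (cv2) and the standard library are available. Lean on these libraries where they do the work, as an engineer would, in place of code of your own. Each camera call takes 0.05 s, during which the arm holds its last target. There are 200 camera calls.

## Working session

There is one attempt and no reset: what is moved stays moved. The work goes in short steps, Python scripts to look and compute and a tool call to move; the robot and the scene stay as the last step left them, time stands still between calls to the robot, and variables do not carry over. Pictures are saved under pics/ and viewed, at most 14 in all, crops included, and the job is handed in when it is done.

Besides the shell and the picture viewer there is one more tool, called after "Call:" as name(argument=value, ...), one argument or row to a line, values as JSON. step_arm: Moves the arm, as the interface text tells. Shift numbers are shares of 0.04 m and turn numbers shares of 4 degrees, none past 1 either way. Its arguments: {"type":"object","properties":{"increments":{"type":"array"},"squeeze":{"type":"number"}},"required":["increments"]}

```bash
mkdir -p pics; cat > h.py <<'E'
import numpy as np, cv2
from plant import monitor, grab_frame, get_calibration, r
def snap(name,fn):
    c=get_calibration(name); im=grab_frame(name); cv2.imwrite('pics/'+fn,im); return im,c
def Rm(c):
    a=np.array(c['attitude'],float)
    if a.shape==(3,3): return a
    from scipy.spatial.transform import Rotation as R
    return R.from_euler('xyz',a,degrees=True).as_matrix()
def p2w(c,uv,z):
    K=np.array(c['intrinsics']);p=np.array(c['position']);d=Rm(c)@np.linalg.inv(K)@np.array([uv[0],uv[1],1.])
    return p+d*(z-p[2])/d[2]
def w2p(c,P):
    K=np.array(c['intrinsics']);q=K@(Rm(c).T@(np.array(P,float)-np.array(c['position'])));return q[:2]/q[2]
E
python3 - <<'E'
from h import *
import json
a,c=snap('top','top0.png');b,d=snap('side','side0.png')
print(c,d,monitor.get_obs())
cv2.imwrite('pics/top0b.png',cv2.resize(a,(800,600)))
cv2.imwrite('pics/side0b.png',cv2.resize(b,(800,600)))
E
```

```text
{'intrinsics': array([[480.8338942 ,   0.        , 249.46284574],
       [  0.        , 480.8338942 , 197.90710411],
       [  0.        ,   0.        ,   1.        ]]), 'position': array([ 323.64654527,   -6.94280241, 1396.03413689]), 'attitude': array([-169.8239907 ,    1.38966167,  -90.73262851])} {'intrinsics': array([[455.16971455,   0.        , 266.26020576],
       [  0.        , 455.16971455, 186.39456071],
       [  0.        ,   0.        ,   1.        ]]), 'position': array([ 474.53308884, -942.37547053,  722.01629377]), 'attitude': array([-120.45982933,   -0.74654649,   -3.2670721 ])} {'time_s': 0.1, 'joint_positions': array([ 6.01723500e+01,  1.48560576e+01,  8.80049490e+01,  1.68455341e-03,
        7.72345429e+01, -1.16194963e+01]), 'joint_velocities': array([ 0.07457615,  0.00285152, -0.10493513,  0.02769031, -0.16849269,
       -0.01047376]), 'effort': array([ 2.68207172e-03, -4.46969998e+01, -2.91250974e+01, -2.57888896e-04,
        6.19929706e-03,  7.83722697e-06]), 'ee_pos': array([171.64834697, 522.15766461, 303.14758091]), 'tcp_rot': array([-1.79906739e+02, -2.08533501e-02,  1.61791456e+02]), 'wrist_force': array([ 0.17161022,  0.23714283, -0.54024769]), 'moment': array([-0.04079461,  0.04909042, -0.00550434]), 'finger_force': 0.0, 'width': 85.22844331670733}
```

View pics/top0b.png

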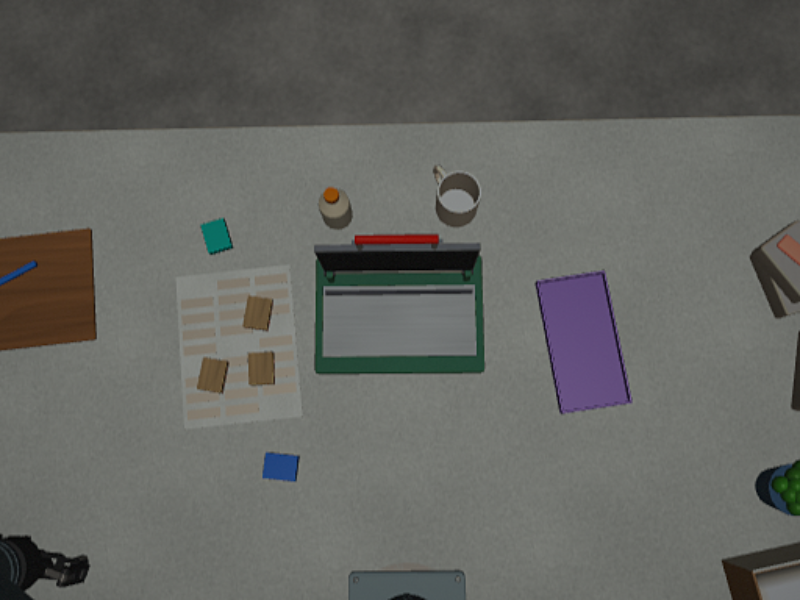

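View pics/side0b.png

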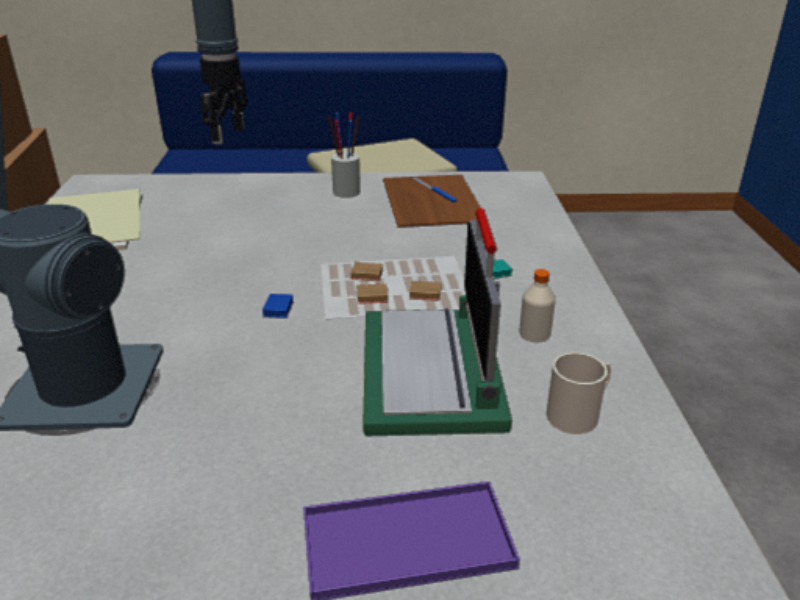

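Top view: three blocks, all bare wood up, lie on the newspaper at (258,313), (261,368) and (212,376) px of the 800x600 image. The turquoise block at (216,236) and the blue one at (281,467) are the decoys. The press is at (400,310), the tray at (584,342), the mug at (458,197) and the glue at (335,207).

The side view shows the pale wooden blocks lying flat and the platen upright.

```bash
cat > meas.py <<'E'
from h import *
def rects(im,c,mask,z,amin):
    out=[]
    cs,_=cv2.findContours(mask.astype(np.uint8),cv2.RETR_EXTERNAL,cv2.CHAIN_APPROX_NONE)
    for k in cs:
        if cv2.contourArea(k)<amin: continue
        w=np.array([p2w(c,p[0],z)[:2] for p in k],np.float32)
        (ce,sz,a)=cv2.minAreaRect(w)
        if sz[0]<sz[1]: sz=sz[::-1];a+=90
        out.append((np.round(ce,1),np.round(sz,1),round((a+90)%180-90,1),np.round(k.mean((0,1)),0)))
    return out
E
python3 - <<'E'
from meas import *
im=cv2.imread('pics/top0.png');c=get_calibration('top')
hsv=cv2.cvtColor(im,cv2.COLOR_BGR2HSV);H,S,V=[hsv[...,i].astype(int) for i in range(3)]
for u,v in [(258,313),(262,370),(212,376),(190,330),(580,340),(345,365),(400,325)]: print(hsv[int(v*.64),int(u*.64)])
wood=(H>8)&(H<25)&(S>90); 
for q in rects(im,c,wood,18,150): print('wood',q)
for q in rects(im,c,(H>125)&(H<150)&(S>80),18,1000): print('tray',q)
g=(H>60)&(H<85)&(S>90)
for q in rects(im,c,g,36,300): print('green',q)
red=((H<6)|(H>174))&(S>150)
for q in rects(im,c,red,268,100): print('red',q)
bed=np.zeros(g.shape,bool);bed[184:229,200:310]=True
bed&=(S<60)&(V>90)
for q in rects(im,c,bed,42,1000): print('bed',q)
crop=im[120:310,100:400];cv2.imwrite('pics/c0.png',cv2.resize(crop,(800,507),interpolation=cv2.INTER_CUBIC))
E
```

```text
[ 17 115 100]
[ 17 116 101]
[ 17 116 103]
[ 23  24 127]
[133  97 126]
[ 76 124  70]
[ 80   6 119]
wood (array([  85.3, -579.6]), array([71.4, 50.4]), 9.1, array([474., 372.]))
wood (array([454.5, 353. ]), array([57.5, 48.1]), -10.3, array([136., 240.]))
wood (array([466.2, 262.6]), array([58. , 46.3]), 1.2, array([167., 236.]))
wood (array([569.4, 271.2]), array([59.2, 48.1]), -10.0, array([165., 200.]))
wood (array([623.6, 674.6]), array([216.6, 179.4]), 5.6, array([ 27., 183.]))
tray (array([ 507.3, -329.7]), array([247.4, 131.4]), 7.8, array([373., 219.]))
green (array([558. ,   6.9]), array([305.9, 214.4]), -89.9, array([255., 202.]))
red (array([637.4,   6.7]), array([128.6,  13.6]), -89.9, array([253., 153.]))
bed (array([543.8,   7.4]), array([279.2, 127.4]), 89.0, array([255., 206.]))
```

View pics/c0.png

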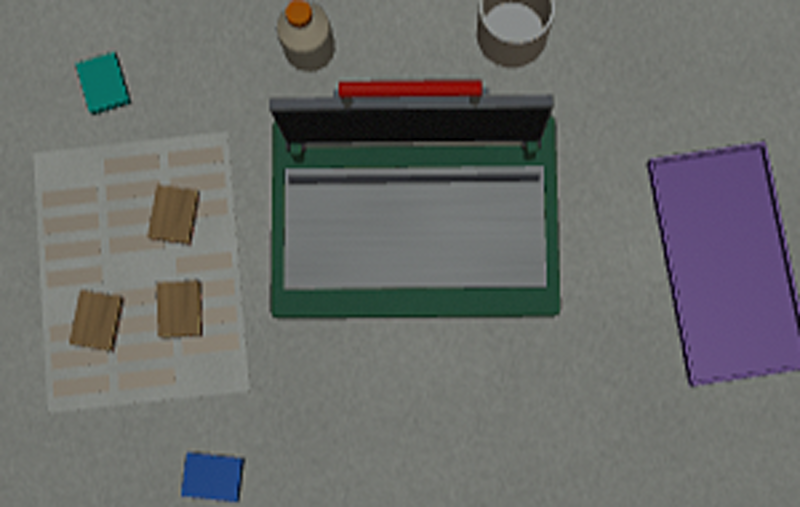

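Confirmed: the three wooden blocks on the newspaper are all rubber side down, and the turquoise and blue decoys lie off it. The sizes fit: stamps about 58x47, tray 247x131, bed 279x127, bar 129.

My plan is to grip each stamp by its 46 mm sides with the tool pitched -20°. I then swing the tool to +70° so the stamp stands on edge on the bed, and topple it rubber up.

```bash
cat > calc.py <<'E'
from h import *
from scipy.spatial.transform import Rotation as Ro
def Rt(psi,th): return Ro.from_euler('xyz',[180,th,psi],degrees=True)
def go(T,R,lab='',o=None):
    o=o or monitor.get_obs()
    R0=Ro.from_euler('xyz',o['tcp_rot'],degrees=True)
    rv=np.degrees((R*R0.inv()).as_rotvec())/4; s=(np.array(T)-o['ee_pos'])/40
    n=max(np.linalg.norm(s),np.linalg.norm(rv)/1.0)
    print(lab,'shift',s.round(2),'turn',rv.round(2),'minrows',round(n,1),'T',np.round(T,1))
    return {'ee_pos':np.array(T),'tcp_rot':R.as_euler('xyz',degrees=True)}
E
python3 - <<'E'
from calc import *
R=Rt(170,-20);d=66.5
C=np.array([569.4,271.2,9])
T=C-d*R.as_matrix()[:,2]
o=go(T+[0,0,90],R,'hover'); o=go(T,R,'down',o)
# release
S=np.array([559,-78,42+30]); R1=Rt(180,70); T1=S-d*R1.as_matrix()[:,2]
go(T1,R1,'rel',o)
E
```

```text
hover shift [10.5  -6.37 -3.54] turn [1.24 4.84 2.03] minrows 12.8 T [591.8 267.3 161.5]
down shift [ 0.    0.   -2.25] turn [-0. -0.  0.] minrows 2.2 T [591.8 267.3  71.5]
rel shift [-2.38 -8.63  0.58] turn [ -1.96 -22.44   1.96] minrows 22.6 T [496.5 -78.   94.7]
```

Call:
step_arm(
  increments=[
    [[0.7,-0.425,-0.236],[0.083,0.323,0.135],0.23],
    [[0.7,-0.425,-0.236],[0.083,0.323,0.135],0.23],
    [[0.7,-0.425,-0.236],[0.083,0.323,0.135],0.23],
    [[0.7,-0.425,-0.236],[0.083,0.323,0.135],0.23],
    [[0.7,-0.425,-0.236],[0.083,0.323,0.135],0.23],
    [[0.7,-0.425,-0.236],[0.083,0.323,0.135],0.23],
    [[0.7,-0.425,-0.236],[0.083,0.323,0.135],0.23],
    [[0.7,-0.425,-0.236],[0.083,0.323,0.135],0.23],
    [[0.7,-0.425,-0.236],[0.083,0.323,0.135],0.23],
    [[0.7,-0.425,-0.236],[0.083,0.323,0.135],0.23],
    [[0.7,-0.425,-0.236],[0.083,0.323,0.135],0.23],
    [[0.7,-0.425,-0.236],[0.083,0.323,0.135],0.23],
    [[0.7,-0.425,-0.236],[0.083,0.323,0.135],0.23],
    [[0.7,-0.425,-0.236],[0.083,0.323,0.135],0.23],
    [[0.7,-0.425,-0.236],[0.083,0.323,0.135],0.23],
    [[0,0,0],[0,0,0],0.23],
    [[0,0,0],[0,0,0],0.23],
  ],
  squeeze=40,
)

```text
time_s: 1.52
ee_pos: [592.8, 265.7, 159.8]
tcp_rot: [180.0, -20.2, 169.8]
wrist_force: [-1.2, 0.2, 0.4]
width: 66.1
finger_force: 0.0
```

```bash
python3 - <<'E'
from calc import *
R=Rt(170,-20);d=66.5
C=np.array([569.4,271.2,9]); T=C-d*R.as_matrix()[:,2]
o=monitor.get_obs();print(o['ee_pos'],o['tcp_rot'],o['width'],o['joint_positions'])
go(T,R,'down')
snap('side','s1.png'); im,c=snap('wrist','w1.png'); cv2.imwrite('pics/s1c.png',np.hstack([cv2.resize(cv2.imread('pics/s1.png')[80:272,150:406],(400,300)),cv2.resize(im,(400,300))]))
E
```

```text
[592.76789432 265.7234956  159.80652049] [179.97436856 -20.16926159 169.78037687] 66.08701146537011 [ 11.13277756  40.26061334  70.21334122   7.23883236  88.41599296
 -70.04870017]
down shift [-0.02  0.04 -2.21] turn [-0.01 -0.04  0.06] minrows 2.2 T [591.8 267.3  71.5]
```

View pics/s1c.png

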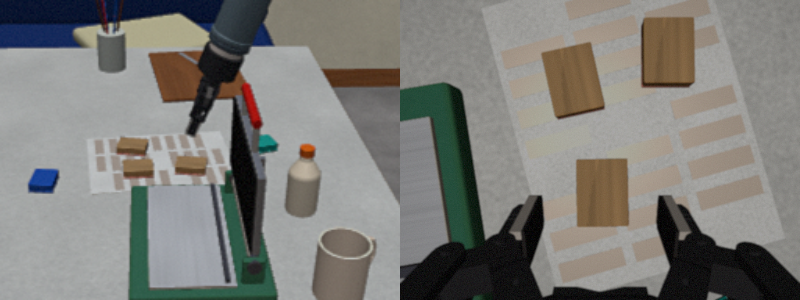

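Side view (left half): the gripper hovers over stamp C, leaning back as planned. Wrist view (right half): stamp C at about (602,192) lies square between the open fingers. I'll refine its position and lower.

```bash
cat >> meas.py <<'E'
def wood(name,im,c,z=18,amin=400):
    hsv=cv2.cvtColor(im,cv2.COLOR_BGR2HSV);H,S=[hsv[...,i].astype(int) for i in range(2)]
    return rects(im,c,(H>8)&(H<25)&(S>90),z,amin)
E
python3 - <<'E'
from meas import *
im=cv2.imread('pics/w1.png');c=get_calibration('wrist');print(c['position'])
for q in wood('wrist',im,c): print(q)
E
```

```text
[539.00886252 276.18133378 256.30784811]
(array([569. , 273.4]), array([59.1, 45.1]), -8.9, array([259., 247.]))
(array([465.1, 265.1]), array([61.5, 45. ]), 2.5, array([221., 102.]))
(array([454.6, 354.1]), array([63.7, 47.6]), -10.0, array([342.,  67.]))
```

Call:
step_arm(
  increments=[
    [[0,0.02,-0.5],[0,0,0.03],0.23],
    [[0,0.02,-0.5],[0,0,0.03],0.23],
    [[0,0,-0.5],[0,0,0],0.23],
    [[0,0,-0.4],[0,0,0],0.23],
    [[0,0,0],[0,0,0],0.23],
    [[0,0,0],[0,0,0],0.23],
  ],
)

```text
time_s: 2.12
ee_pos: [590.4, 270.2, 86.7]
tcp_rot: [179.9, -20.1, 170.3]
wrist_force: [0.9, 0.2, 0.2]
width: 65.6
finger_force: 0.0
```

Call:
step_arm(
  increments=[
    [[0.02,-0.02,-0.2],[0,0,0],0.23],
    [[0,0,-0.2],[0,0,0],0.23],
    [[0,0,0],[0,0,0],0.4],
    [[0,0,0],[0,0,0],0.4],
  ],
)

```text
time_s: 2.45
ee_pos: [592.4, 268.3, 70.3]
tcp_rot: [179.9, -20.0, 170.2]
wrist_force: [-0.3, 0.4, -0.7]
width: 51.1
finger_force: 0.0
```

Call:
step_arm(
  increments=[
    [[0,0,-0.08],[0,0,0],0.4],
    [[0,0,0],[0,0,0],0.4],
    [[0,0,0],[0,0,0],0.4],
  ],
)

```text
time_s: 2.7
ee_pos: [593.2, 268.3, 67.8]
tcp_rot: [179.9, -19.9, 170.2]
wrist_force: [0.6, 0.3, 2.3]
width: 51.3
finger_force: 1.7
```

Call:
step_arm(
  increments=[
    [[0,0,0.04],[0,0,0],0.7],
    [[0,0,0],[0,0,0],0.7],
    [[0,0,0],[0,0,0],0.7],
    [[0,0,0],[0,0,0],0.7],
    [[0,0,0],[0,0,0],0.7],
  ],
  squeeze=50,
)

```text
time_s: 3.12
ee_pos: [593.0, 268.2, 68.9]
tcp_rot: [179.9, -19.9, 170.2]
wrist_force: [2.1, -0.2, 2.3]
width: 45.1
finger_force: 55.2
```

```bash
python3 - <<'E'
from calc import *
C=np.array([569.,272.,9])
o=monitor.get_obs();print(o['ee_pos'],o['tcp_rot'],o['width'],o['finger_force'])
R0=Ro.from_euler('xyz',o['tcp_rot'],degrees=True); off=R0.inv().apply(C-o['ee_pos']);print(off)
# up 160 and rotate
R1=Rt(180,70);S=np.array([559,-78,72.])
o1=go(o['ee_pos']+[0,0,110],R0,'up')
o2=go(S+[0,0,75]-R1.apply(off),R1,'over',o1)
go(S+[0,0,1.0]-R1.apply(off),R1,'set',o2)
E
```

```text
[592.97239755 268.23817039  68.89988553] [179.88084914 -19.94810208 170.23330961] 45.08073220299279 55.231602815911174
[ 2.3713908  -0.49359361 64.58294174]
up shift [0.   0.   2.75] turn [0. 0. 0.] minrows 2.7 T [593.  268.2 178.9]
over shift [-2.35 -8.64 -0.19] turn [ -1.95 -22.42   1.9 ] minrows 22.6 T [499.1 -77.5 171.3]
set shift [ 0.    0.   -1.85] turn [0. 0. 0.] minrows 1.8 T [499.1 -77.5  97.3]
```

Call:
step_arm(
  increments=[
    [[0,0,0.55],[0,0,0],0.7],
    [[0,0,0.55],[0,0,0],0.7],
    [[0,0,0.55],[0,0,0],0.7],
    [[0,0,0.55],[0,0,0],0.7],
    [[0,0,0.55],[0,0,0],0.7],
    [[0,0,0],[0,0,0],0.7],
    [[-0.1,0,0],[-0.078,-0.897,0.076],0.7],
    [[-0.1,0,0],[-0.078,-0.897,0.076],0.7],
    [[-0.1,0,0],[-0.078,-0.897,0.076],0.7],
    [[-0.1,0,0],[-0.078,-0.897,0.076],0.7],
    [[-0.1,0,0],[-0.078,-0.897,0.076],0.7],
    [[-0.1,0,0],[-0.078,-0.897,0.076],0.7],
  ],
)

```text
time_s: 4.12
ee_pos: [567.7, 268.1, 177.3]
tcp_rot: [178.5, 1.6, 172.3]
wrist_force: [0.2, 0.9, -0.8]
width: 44.8
finger_force: 52.9
```

Call:
step_arm(
  increments=[
    [[-0.09,-0.455,0],[-0.078,-0.897,0.076],0.7],
    [[-0.09,-0.455,0],[-0.078,-0.897,0.076],0.7],
    [[-0.09,-0.455,0],[-0.078,-0.897,0.076],0.7],
    [[-0.09,-0.455,0],[-0.078,-0.897,0.076],0.7],
    [[-0.09,-0.455,0],[-0.078,-0.897,0.076],0.7],
    [[-0.09,-0.455,0],[-0.078,-0.897,0.076],0.7],
    [[-0.09,-0.455,0],[-0.078,-0.897,0.076],0.7],
    [[-0.09,-0.455,0],[-0.078,-0.897,0.076],0.7],
    [[-0.09,-0.455,0],[-0.078,-0.897,0.076],0.7],
    [[-0.09,-0.455,0],[-0.078,-0.897,0.076],0.7],
    [[-0.09,-0.455,0],[-0.078,-0.897,0.076],0.7],
    [[-0.09,-0.455,0],[-0.078,-0.897,0.076],0.7],
    [[-0.09,-0.455,0],[-0.078,-0.897,0.076],0.7],
    [[-0.09,-0.455,0],[-0.078,-0.897,0.076],0.7],
    [[-0.09,-0.455,0],[-0.078,-0.897,0.076],0.7],
    [[-0.09,-0.455,0],[-0.078,-0.897,0.076],0.7],
    [[-0.09,-0.455,0],[-0.078,-0.897,0.076],0.7],
    [[-0.09,-0.455,0],[-0.078,-0.897,0.076],0.7],
    [[-0.09,-0.455,0],[-0.078,-0.897,0.076],0.7],
    [[0,0,0],[0,0,0],0.7],
  ],
)

```text
time_s: 5.78
ee_pos: [522.3, -0.7, 245.0]
tcp_rot: [175.6, 47.6, 176.5]
wrist_force: [1.4, -1.0, -0.2]
width: 45.0
finger_force: 53.0
```

```bash
python3 - <<'E'
from calc import *
off=[2.37,-.49,64.58]
R1=Rt(180,70);S=np.array([559,-78,72.])
print(monitor.get_obs()['tcp_rot'],monitor.get_obs()['ee_pos'],monitor.get_obs()['width'])
go(S+[0,0,1.0]-R1.apply(off),R1,'set')
im,c=snap('side','s2.png'); cv2.imwrite('pics/s2c.png',cv2.resize(im[120:290,190:390],(600,510)))
E
```

```text
[175.6150512   47.58043733 176.5398968 ] [522.3112587   -0.73262033 244.9771976 ] 45.045738399045824
set shift [-0.58 -1.92 -3.69] turn [-0.74 -5.58 -0.09] minrows 5.6 T [499.1 -77.5  97.3]
```

View pics/s2c.png

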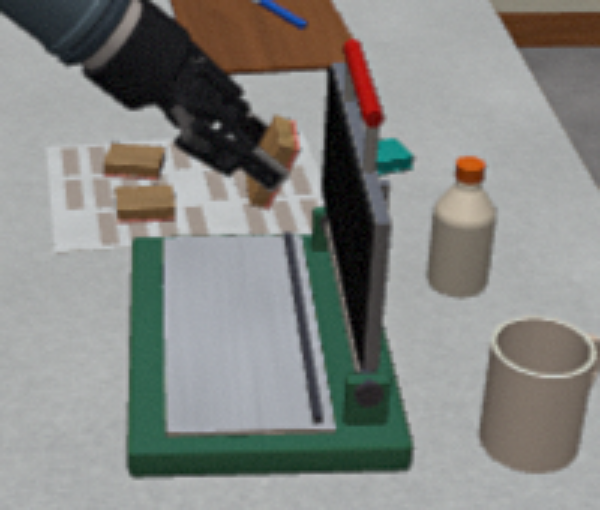

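The stamp is held firmly with its pink side facing the platen, and the turn is still about 22° short because the joints lagged. I'll continue more slowly.

Call:
step_arm(
  increments=[
    [[-0.048,-0.16,-0.167],[-0.062,-0.465,-0.007],0.7],
    [[-0.048,-0.16,-0.167],[-0.062,-0.465,-0.007],0.7],
    [[-0.048,-0.16,-0.167],[-0.062,-0.465,-0.007],0.7],
    [[-0.048,-0.16,-0.167],[-0.062,-0.465,-0.007],0.7],
    [[-0.048,-0.16,-0.167],[-0.062,-0.465,-0.007],0.7],
    [[-0.048,-0.16,-0.167],[-0.062,-0.465,-0.007],0.7],
    [[-0.048,-0.16,-0.167],[-0.062,-0.465,-0.007],0.7],
    [[-0.048,-0.16,-0.167],[-0.062,-0.465,-0.007],0.7],
    [[-0.048,-0.16,-0.167],[-0.062,-0.465,-0.007],0.7],
    [[-0.048,-0.16,-0.167],[-0.062,-0.465,-0.007],0.7],
    [[-0.048,-0.16,-0.167],[-0.062,-0.465,-0.007],0.7],
    [[-0.048,-0.16,-0.167],[-0.062,-0.465,-0.007],0.7],
    [[0,0,0],[0,0,0],0.7],
    [[0,0,0],[0,0,0],0.7],
  ],
)

```text
time_s: 7.0
ee_pos: [510.5, -41.4, 327.4]
tcp_rot: [177.6, 56.5, 175.0]
wrist_force: [-0.2, 0.8, -1.0]
width: 45.1
finger_force: 53.0
```

```bash
python3 - <<'E'
from calc import *
off=[2.37,-.49,64.58]
R1=Rt(180,70);S=np.array([559,-78,72.])
o=monitor.get_obs();print(o['tcp_rot'],o['ee_pos'],o['width'],o['joint_positions'])
go(S+[0,0,1.0]-R1.apply(off),R1,'set')
E
```

```text
[177.62262957  56.47379889 175.03262545] [510.50402421 -41.39078235 327.35707767] 45.109372522928346 [ -30.27483979   -8.89072446  129.20233774   75.01767869   24.04164431
 -178.54923893]
set shift [-0.28 -0.9  -5.75] turn [-0.41 -3.37  0.7 ] minrows 5.8 T [499.1 -77.5  97.3]
```

The forward swing runs the wrist into its limits (j5 low, j6 at -178.5). I'll fit the kinematics from the joint samples so that I can check poses before moving.

```bash
cat > kin.py <<'E'
from calc import *
from scipy.optimize import least_squares
J=[[60.172,14.817,87.949,0,77.235,-11.62],[11.13277756,40.26061334,70.21334122,7.23883236,88.41599296,-70.04870017],[-30.27483979,-8.89072446,129.20233774,75.01767869,24.04164431,-178.54923893]]
P=[[171.841,522.471,303.91],[592.76789432,265.7234956,159.80652049],[510.50402421,-41.39078235,327.35707767]]
E_=[[180,0,161.8],[179.974,-20.169,169.78],[177.6226,56.4738,175.0326]]
def fk(q,p):
    d1,L1,L2,d6,a1,a2,c=p; q=np.asarray(q)
    A=Ro.from_euler('Z',q[0],degrees=True);B=A*Ro.from_euler('Y',q[1],degrees=True);C=B*Ro.from_euler('Y',q[2],degrees=True)
    D=C*Ro.from_euler('ZYZ',[q[3],q[4],q[5]+c],degrees=True)
    return np.array([0,0,d1])+A.apply([a1,0,0])+B.apply([0,0,L1])+C.apply([a2,0,L2])+D.apply([0,0,d6]),D
def res(p):
    o=[]
    for q,x,e in zip(J,P,E_):
        t,D=fk(q,p); o+=list(t-x)+list((D*Ro.from_euler('xyz',e,degrees=True).inv()).as_rotvec()*200)
    return np.array(o+list(np.array(p[4:6])*1e-3))
best=min((least_squares(res,[300,400,400,200,0,0,c]) for c in (0,90,180,-90)),key=lambda s:s.cost)
p=best.x
LO=np.array([-179.9,-52.3,10.7,-69.9,12.6,-178.6]);HI=np.array([179.9,119.4,147.9,249.9,155.2,178.6])
def ik(T,R,seeds=None,n=40):
    sol=[];rng=np.random.default_rng(0)
    f=lambda q:np.r_[(fk(q,p)[0]-T)/10,(fk(q,p)[1]*R.inv()).as_rotvec()*10]
    for q0 in (seeds if seeds is not None else rng.uniform(LO,HI,(n,6))):
        s=least_squares(f,np.clip(q0,LO+.01,HI-.01),bounds=(LO,HI))
        if s.cost<1e-3 and not any(np.abs(s.x-t).max()<2 for t in sol): sol.append(s.x)
    return sol
if __name__=='__main__':
    print(best.cost,p.round(2),res(p).round(1))
    off=np.array([2.37,-.49,64.58]);S=np.array([559,-78,73.])
    for lab,R in [('fwd70',Rt(180,70)),('fwd45',Rt(180,45)),('fwd70 flip',Rt(180,70)*Ro.from_euler('z',180,degrees=True)),('+y70',Rt(-90,70)),('+y flip',Rt(-90,70)*Ro.from_euler('z',180,degrees=True)),('-y70',Rt(90,70)),('-yflip',Rt(90,70)*Ro.from_euler('z',180,degrees=True))]:
        for z in (0,):
            for s in ik(S+[0,0,z]-R.apply(off),R): print(lab,s.round(0))
E
python3 kin.py
```

```text
11945.732356459528 [ 489.    734.84  866.75  506.37 -448.43  172.88   90.  ] [100.  -48.3  29.   -0.    0.   -0.   -1.2 -84.3 -50.5   0.    0.    0.
  -3.  -24.1  21.5  -0.    0.    0.   -0.4   0.2]
fwd70 [-73.  28. 129.  97.  65. 114.]
fwd70 [107.  25. 140. -69.  75.  75.]
fwd45 [-26.  10. 125.  80.  19. 171.]
fwd70 flip [-75.  29. 128.  96.  66. -66.]
fwd70 flip [ 106.   26.  140.  -70.   74. -104.]
+y70 [-48.  59.  63.  44. 115. 129.]
+y flip [-48.  59.  62.  44. 114. -51.]
-y70 [ 39.  53.  74. -49. 105.  50.]
-yflip [  39.   53.   74.  -49.  105. -130.]
```

```bash
python3 - <<'E'
s=open('kin.py').read()
s=s.replace("d1,L1,L2,d6,a1,a2,c=p","d1,L1,L2,d6,a2,b,b4,c=p").replace("A.apply([a1,0,0])+B.apply([0,0,L1])","A.apply([0,b,0])+B.apply([0,0,L1])")
s=s.replace("+D.apply([0,0,d6]),D","+(C*Ro.from_euler('Z',q[3],degrees=True)).apply([0,b4,0])+D.apply([0,0,d6]),D")
s=s.replace("np.array(p[4:6])*1e-3","np.array(p[4:7])*1e-2").replace("[300,400,400,200,0,0,c]","[300,400,400,200,0,0,0,c]")
open('kin.py','w').write(s)
E
python3 kin.py
```

```text
0.7947748235410639 [221.48 534.42 425.83 281.58  60.02 110.8    0.    90.  ] [-0.  -0.   0.  -0.   0.  -0.   0.   0.   0.   0.   0.   0.   0.  -0.
 -0.  -0.   0.   0.   0.6  1.1  0. ]
fwd45 [-34.  19. 135. 119.  27. 123.]
+y70 [-45.  53.  83.  43. 102. 120.]
+y flip [-45.  54.  83.  43. 102. -60.]
-y70 [ 13.  49.  96. -68.  81.  55.]
-yflip [  14.   49.   96.  -68.   81. -125.]
```

The fit is exact (zero residual). Tool pointing +x at 70° is unreachable, but pointing +y at 70° is comfortable. I'll stand the stamps with the rubber facing +y and topple them towards -y. Next I simulate the re-orientation path for the stamp in hand.

```bash
cat >> kin.py <<'E'
def path(q,wps,lab=''):
    """wps: (T, rotvec total deg world or R, rows). prints row numbers and joint check"""
    T,R=fk(q,p)
    for W,Rw,n in wps:
        W=np.array(W,float)
        if isinstance(Rw,(list,tuple)): rv=np.array(Rw,float)
        else: rv=np.degrees((Rw*R.inv()).as_rotvec())
        ds=(W-T)/n; mx=0;er=0
        for i in range(n):
            T=T+ds;R=Ro.from_rotvec(rv/n,degrees=True)*R
            f=lambda x:np.r_[(fk(x,p)[0]-T)/10,(fk(x,p)[1]*R.inv()).as_rotvec()*10]
            s=least_squares(f,np.clip(q,LO+.01,HI-.01),bounds=(LO,HI));er=max(er,s.cost)
            mx=np.maximum(mx,np.abs(s.x-q)*12/np.array([147,147,180,180,180,180])/.7);q=s.x
        print(lab,n,'rows shift',(ds/40).round(3),'turn',(rv/n/4).round(3),'| T',T.round(0),'q',q.round(0),'rate',np.max(mx).round(2),'err',round(er,4))
    return q
E
python3 - <<'E'
from kin import *
off=np.array([2.37,-.49,64.58])
q=monitor.get_obs()['joint_positions'];print(monitor.get_obs()['ee_pos'])
R3=Rt(-90,70);S=np.array([537,143,73.])
T3=S-R3.apply(off)
q=path(q,[([480,20,300],Rt(175,0),30),([480,20,280],[0,0,-265],70),(T3+[0,0,90],R3,25),(T3,R3,6)])
E
```

```text
[510.50402421 -41.39078235 327.35707767]
 30 rows shift [-0.025  0.051 -0.023] turn [ 0.023  0.47  -0.01 ] | T [480.  20. 300.] q [-11.   8.  97.   0.  75. -96.] rate 0.72 err 0.0
 70 rows shift [-0.     0.    -0.007] turn [ 0.     0.    -0.946] | T [480.  20. 280.] q [-11.   9.  99.   0.  72. 169.] rate 0.36 err 0.0
 25 rows shift [ 0.057  0.063 -0.093] turn [ 0.7  0.  -0. ] | T [537.  83. 187.] q [-30.  37. 102.  55.  93. 124.] rate 0.27 err 0.0
 6 rows shift [-0.    -0.    -0.375] turn [-0.  0. -0.] | T [537.  83.  97.] q [-30.  46. 103.  55.  87. 117.] rate 0.18 err 0.0
```

Call:
step_arm(
  increments=[
    [[-0.038,0.077,-0.034],[0.035,0.7,-0.015],0.7],
    [[-0.038,0.077,-0.034],[0.035,0.7,-0.015],0.7],
    [[-0.038,0.077,-0.034],[0.035,0.7,-0.015],0.7],
    [[-0.038,0.077,-0.034],[0.035,0.7,-0.015],0.7],
    [[-0.038,0.077,-0.034],[0.035,0.7,-0.015],0.7],
    [[-0.038,0.077,-0.034],[0.035,0.7,-0.015],0.7],
    [[-0.038,0.077,-0.034],[0.035,0.7,-0.015],0.7],
    [[-0.038,0.077,-0.034],[0.035,0.7,-0.015],0.7],
    [[-0.038,0.077,-0.034],[0.035,0.7,-0.015],0.7],
    [[-0.038,0.077,-0.034],[0.035,0.7,-0.015],0.7],
    [[-0.038,0.077,-0.034],[0.035,0.7,-0.015],0.7],
    [[-0.038,0.077,-0.034],[0.035,0.7,-0.015],0.7],
    [[-0.038,0.077,-0.034],[0.035,0.7,-0.015],0.7],
    [[-0.038,0.077,-0.034],[0.035,0.7,-0.015],0.7],
    [[-0.038,0.077,-0.034],[0.035,0.7,-0.015],0.7],
    [[-0.038,0.077,-0.034],[0.035,0.7,-0.015],0.7],
    [[-0.038,0.077,-0.034],[0.035,0.7,-0.015],0.7],
    [[-0.038,0.077,-0.034],[0.035,0.7,-0.015],0.7],
    [[-0.038,0.077,-0.034],[0.035,0.7,-0.015],0.7],
    [[-0.038,0.077,-0.034],[0.035,0.7,-0.015],0.7],
  ],
)

```text
time_s: 8.67
ee_pos: [480.3, 20.8, 299.3]
tcp_rot: [179.8, 0.4, 175.0]
wrist_force: [0.3, -0.0, 0.3]
width: 44.9
finger_force: 52.9
```

Call:
step_arm(
  increments=[
    [[0,0,0],[0,0,-0.97],0.7],
    [[0,0,0],[0,0,-0.97],0.7],
    [[0,0,0],[0,0,-0.97],0.7],
    [[0,0,0],[0,0,-0.97],0.7],
    [[0,0,0],[0,0,-0.97],0.7],
    [[0,0,0],[0,0,-0.97],0.7],
    [[0,0,0],[0,0,-0.97],0.7],
    [[0,0,0],[0,0,-0.97],0.7],
    [[0,0,0],[0,0,-0.97],0.7],
    [[0,0,0],[0,0,-0.97],0.7],
    [[0,0,0],[0,0,-0.97],0.7],
    [[0,0,0],[0,0,-0.97],0.7],
    [[0,0,0],[0,0,-0.97],0.7],
    [[0,0,0],[0,0,-0.97],0.7],
    [[0,0,0],[0,0,-0.97],0.7],
    [[0,0,0],[0,0,-0.97],0.7],
    [[0,0,0],[0,0,-0.97],0.7],
    [[0,0,0],[0,0,-0.97],0.7],
    [[0,0,0],[0,0,-0.97],0.7],
    [[0,0,0],[0,0,-0.97],0.7],
  ],
)

```text
time_s: 10.33
ee_pos: [480.4, 20.7, 299.2]
tcp_rot: [179.9, 0.6, 97.2]
wrist_force: [0.3, 0.7, -1.1]
width: 44.8
finger_force: 53.0
```

```bash
python3 - <<'E'
from kin import *
off=np.array([2.37,-.49,64.58])
o=monitor.get_obs();q=o['joint_positions'];print(o['ee_pos'],o['tcp_rot'],q.round(0),o['width'])
R3=Rt(-90,70);S=np.array([537,130,73.]);T3=S-R3.apply(off)
yaw=o['tcp_rot'][2]%360
q=path(q,[([480,20,280],[0,0,-(yaw+90)%-360],50),(T3+[0,0,90],R3,25),(T3,R3,6)])
E
```

```text
[480.36678866  20.65535575 299.20997477] [179.87765498   0.6104137   97.19479638] [-11.   8.  98.  -1.  74. -18.] 44.838679406205735
 50 rows shift [-0.   -0.   -0.01] turn [ 0.     0.    -0.936] | T [480.  20. 280.] q [-11.   9.  99.   1.  72. 169.] rate 0.36 err 0.0
 25 rows shift [ 0.057  0.05  -0.093] turn [ 0.694 -0.001 -0.001] | T [537.  70. 187.] q [-31.  38. 101.  54.  93. 124.] rate 0.27 err 0.0
 6 rows shift [ 0.     0.    -0.375] turn [-0.  0.  0.] | T [537.  70.  97.] q [-31.  47. 102.  54.  88. 117.] rate 0.18 err 0.0
```

Call:
step_arm(
  increments=[
    [[0,0,0],[0,0,-0.995],0.7],
    [[0,0,0],[0,0,-0.995],0.7],
    [[0,0,0],[0,0,-0.995],0.7],
    [[0,0,0],[0,0,-0.995],0.7],
    [[0,0,0],[0,0,-0.995],0.7],
    [[0,0,0],[0,0,-0.995],0.7],
    [[0,0,0],[0,0,-0.995],0.7],
    [[0,0,0],[0,0,-0.995],0.7],
    [[0,0,0],[0,0,-0.995],0.7],
    [[0,0,0],[0,0,-0.995],0.7],
    [[0,0,0],[0,0,-0.995],0.7],
    [[0,0,0],[0,0,-0.995],0.7],
    [[0,0,0],[0,0,-0.995],0.7],
    [[0,0,0],[0,0,-0.995],0.7],
    [[0,0,0],[0,0,-0.995],0.7],
    [[0,0,0],[0,0,-0.995],0.7],
    [[0,0,0],[0,0,-0.995],0.7],
    [[0,0,0],[0,0,-0.995],0.7],
    [[0,0,0],[0,0,-0.995],0.7],
    [[0,0,0],[0,0,-0.995],0.7],
  ],
)

```text
time_s: 12.0
ee_pos: [480.4, 20.6, 299.2]
tcp_rot: [179.9, 0.7, 17.6]
wrist_force: [0.6, -0.2, 0.3]
width: 44.9
finger_force: 53.0
```

Call:
step_arm(
  increments=[
    [[0,0,0],[0,0,-0.995],0.7],
    [[0,0,0],[0,0,-0.995],0.7],
    [[0,0,0],[0,0,-0.995],0.7],
    [[0,0,0],[0,0,-0.995],0.7],
    [[0,0,0],[0,0,-0.995],0.7],
    [[0,0,0],[0,0,-0.995],0.7],
    [[0,0,0],[0,0,-0.995],0.7],
    [[0,0,0],[0,0,-0.995],0.7],
    [[0,0,0],[0,0,-0.995],0.7],
    [[0,0,0],[0,0,-0.995],0.7],
    [[0,0,0],[0,0,-0.995],0.7],
    [[0,0,0],[0,0,-0.995],0.7],
    [[0,0,0],[0,0,-0.995],0.7],
    [[0,0,0],[0,0,-0.995],0.7],
    [[0,0,0],[0,0,-0.995],0.7],
    [[0,0,0],[0,0,-0.995],0.7],
    [[0,0,0],[0,0,-0.995],0.7],
    [[0,0,0],[0,0,-0.995],0.7],
    [[0,0,0],[0,0,-0.995],0.7],
    [[0,0,0],[0,0,-0.995],0.7],
  ],
)

```text
time_s: 13.67
ee_pos: [480.3, 20.6, 299.2]
tcp_rot: [179.8, 0.7, -62.0]
wrist_force: [-0.6, -0.7, -0.8]
width: 44.7
finger_force: 53.0
```

Call:
step_arm(
  increments=[
    [[0,0,0],[0,0,-0.995],0.7],
    [[0,0,0],[0,0,-0.995],0.7],
    [[0,0,0],[0,0,-0.995],0.7],
    [[0,0,0],[0,0,-0.995],0.7],
    [[0,0,0],[0,0,-0.995],0.7],
    [[0,0,0],[0,0,-0.995],0.7],
    [[0,0,0],[0,0,-0.995],0.7],
    [[0,0,0],[0,0,0],0.7],
  ],
)

```text
time_s: 14.33
ee_pos: [480.3, 20.6, 299.2]
tcp_rot: [179.8, 0.7, -89.8]
wrist_force: [0.1, -0.5, -0.6]
width: 44.7
finger_force: 53.0
```

Call:
step_arm(
  increments=[
    [[0.079,0.069,-0.155],[0.964,0,0],0.7],
    [[0.079,0.069,-0.155],[0.964,0,0],0.7],
    [[0.079,0.069,-0.155],[0.964,0,0],0.7],
    [[0.079,0.069,-0.155],[0.964,0,0],0.7],
    [[0.079,0.069,-0.155],[0.964,0,0],0.7],
    [[0.079,0.069,-0.155],[0.964,0,0],0.7],
    [[0.079,0.069,-0.155],[0.964,0,0],0.7],
    [[0.079,0.069,-0.155],[0.964,0,0],0.7],
    [[0.079,0.069,-0.155],[0.964,0,0],0.7],
    [[0.079,0.069,-0.155],[0.964,0,0],0.7],
    [[0.079,0.069,-0.155],[0.964,0,0],0.7],
    [[0.079,0.069,-0.155],[0.964,0,0],0.7],
    [[0.079,0.069,-0.155],[0.964,0,0],0.7],
    [[0.079,0.069,-0.155],[0.964,0,0],0.7],
    [[0.079,0.069,-0.155],[0.964,0,0],0.7],
    [[0.079,0.069,-0.155],[0.964,0,0],0.7],
    [[0.079,0.069,-0.155],[0.964,0,0],0.7],
    [[0.079,0.069,-0.155],[0.964,0,0],0.7],
    [[0,0,0],[0,0,0],0.7],
    [[0,0,0],[0,0,0],0.7],
  ],
)

```text
time_s: 16.0
ee_pos: [537.2, 69.9, 186.9]
tcp_rot: [-179.6, 70.0, -89.3]
wrist_force: [-1.1, -0.3, -0.4]
width: 44.5
finger_force: 53.0
```

```bash
python3 - <<'E'
from calc import *
off=np.array([2.37,-.49,64.58])
R3=Rt(-90,70);S=np.array([537,130,73.]);T3=S-R3.apply(off)
go(T3,R3)
a,_=snap('side','s3.png');b,_=snap('wrist','w3.png')
cv2.imwrite('pics/s3c.png',np.hstack([cv2.resize(a[110:290,190:390],(400,360)),cv2.resize(b,(400,360))]))
E
```

```text
shift [-0.02  0.   -2.24] turn [-0.01  0.04 -0.08] minrows 2.2 T [536.5  70.1  97.3]
```

View pics/s3c.png

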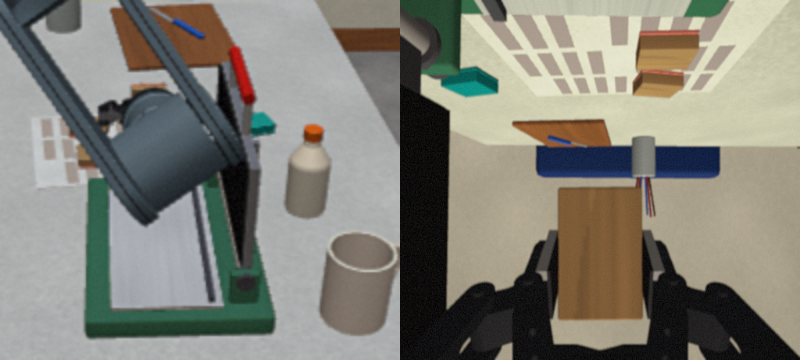

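Wrist view: the stamp is held square, wood side towards the gripper, pointing at +y over the bed. I'm lowering to contact now.

Call:
step_arm(
  increments=[
    [[0,0,-0.42],[0,0,-0.02],0.7],
    [[0,0,-0.42],[0,0,-0.02],0.7],
    [[0,0,-0.42],[0,0.02,-0.02],0.7],
    [[0,0,-0.42],[0,0.02,-0.02],0.7],
    [[0,0,-0.42],[0,0,0],0.7],
    [[0,0,-0.1],[0,0,0],0.7],
    [[0,0,0],[0,0,0],0.7],
    [[0,0,0],[0,0,0],0.7],
  ],
)

```text
time_s: 16.77
ee_pos: [537.6, 70.1, 101.2]
tcp_rot: [-179.5, 70.0, -89.6]
wrist_force: [-1.0, 0.1, 0.3]
width: 44.8
finger_force: 53.0
```

Call:
step_arm(
  increments=[
    [[0,0,-0.04],[0,0,0],0.7],
    [[0,0,0],[0,0,0],0.7],
    [[0,0,0],[0,0,0],0.7],
  ],
)

```text
time_s: 17.02
ee_pos: [537.5, 70.0, 99.3]
tcp_rot: [-179.6, 70.0, -89.6]
wrist_force: [-0.2, -0.1, -0.6]
width: 45.2
finger_force: 53.0
```

Call:
step_arm(
  increments=[
    [[0,0,-0.04],[0,0,0],0.7],
    [[0,0,0],[0,0,0],0.7],
    [[0,0,0],[0,0,0],0.7],
  ],
)

```text
time_s: 17.27
ee_pos: [537.3, 70.1, 97.0]
tcp_rot: [-179.8, 70.1, -89.8]
wrist_force: [0.9, 0.2, -0.2]
width: 44.8
finger_force: 53.0
```

Call:
step_arm(
  increments=[
    [[0,0,-0.03],[0,0,0],0.7],
    [[0,0,0],[0,0,0],0.7],
    [[0,0,0],[0,0,0],0.7],
  ],
)

```text
time_s: 17.52
ee_pos: [537.2, 70.1, 95.7]
tcp_rot: [-179.9, 70.1, -89.9]
wrist_force: [0.1, -0.0, -0.1]
width: 44.8
finger_force: 53.0
```

Call:
step_arm(
  increments=[
    [[0,0,-0.03],[0,0,0],0.7],
    [[0,0,0],[0,0,0],0.7],
    [[0,0,0],[0,0,0],0.7],
  ],
)

```text
time_s: 17.77
ee_pos: [537.3, 70.1, 95.3]
tcp_rot: [-179.8, 70.2, -89.8]
wrist_force: [0.6, -2.0, 5.4]
width: 44.8
finger_force: 53.3
```

Call:
step_arm(
  increments=[
    [[0,0,-0.02],[0,0,0],0.7],
    [[0,0,0],[0,0,0],0.7],
    [[0,0,0],[0,0,0],0.7],
  ],
)

```text
time_s: 18.02
ee_pos: [537.3, 70.1, 95.2]
tcp_rot: [-179.7, 70.2, -89.8]
wrist_force: [-0.8, -3.1, 9.8]
width: 44.9
finger_force: 53.8
```

Call:
step_arm(
  increments=[
    [[0,0,0.02],[0,0,0],0.45],
    [[0,0,0],[0,0,0],0.27],
    [[0,0,0],[0,0,0],0.27],
    [[0,0,0],[0,0,0],0.27],
    [[0,0,0],[0,0,0],0.27],
    [[0,-0.2,0.073],[0,0,0],0.27],
    [[0,-0.352,0.128],[0,0,0],0.27],
    [[0,-0.352,0.128],[0,0,0],0.27],
    [[0,-0.352,0.128],[0,0,0],0.27],
    [[0,-0.352,0.128],[0,0,0],0.27],
    [[0,-0.352,0.128],[0,0,0],0.27],
    [[0,-0.352,0.128],[0,0,0],0.5],
    [[0,0,0.3],[-0.5,0,0],0.8],
    [[0,0,0.5],[-0.9,0,0],1],
    [[0,0,0.5],[-0.9,0,0],1],
    [[0,0,0.5],[-0.9,0,0],1],
    [[0,0,0.5],[-0.9,0,0],1],
    [[0,0,0.5],[-0.9,0,0],1],
    [[0,0,0.3],[-0.9,0,0],1],
    [[0,0,0],[0,0,0],1],
  ],
)

```text
time_s: 19.68
ee_pos: [538.3, -23.0, 256.8]
tcp_rot: [-179.3, 46.1, -89.4]
wrist_force: [-0.1, -0.3, 0.3]
width: -0.1
finger_force: 0.0
```

```bash
python3 - <<'E'
from kin import *
o=monitor.get_obs();q=o['joint_positions'];print(o['ee_pos'],o['tcp_rot'],q.round(0))
q=path(q,[([537,168,250],Rt(-90,0),14),([537,168,160],Rt(-90,0),5),([537,120,160],Rt(-90,0),12)])
a,_=snap('wrist','w4.png');b,_=snap('top','t4.png')
cv2.imwrite('pics/w4c.png',np.hstack([cv2.resize(a,(400,360)),cv2.resize(b[130:270,100:330],(400,360))]))
E
```

```text
[538.2908658  -22.97838329 256.81730219] [-179.27043321   46.07075737  -89.44066798] [-34.  25.  93.  37.  91. 137.]
 14 rows shift [-0.002  0.341 -0.012] turn [-0.823  0.008 -0.004] | T [537. 168. 250.] q [  4.  18.  92.   4.  70. 179.] rate 0.42 err 0.4696
 5 rows shift [ 0.   -0.   -0.45] turn [-0. -0. -0.] | T [537. 168. 160.] q [  4.  23.  98.   4.  59. 179.] rate 0.22 err 0.4489
 12 rows shift [ 0.  -0.1  0. ] turn [-0.  0. -0.] | T [537. 120. 160.] q [  0.  23.  99.   1.  59. 179.] rate 0.04 err 0.3279
```

View pics/w4c.png

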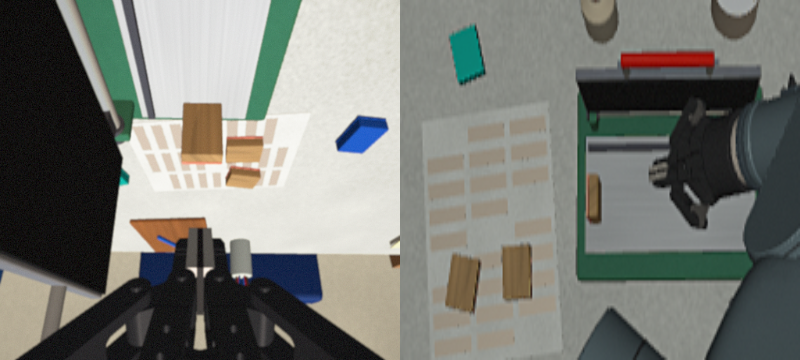

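The stamp stands on edge at the left of the bed, at (202,130) in the wrist half and (593,198) in the top half. Next I come round behind it with the fingers shut and topple it towards -y.

```bash
python3 - <<'E'
from kin import *
q=monitor.get_obs()['joint_positions']
q=path(q,[([537,168,250],Rt(-72,0),14),([537,168,160],Rt(-72,0),5),([537,120,160],Rt(-72,0),12)])
E
```

```text
14 rows shift [-0.     0.341 -0.005] turn [-0.822 -0.127  0.302] | T [537. 168. 250.] q [  6.  18.  91.  -0.  71. 168.] rate 0.37 err 0.0
 5 rows shift [ 0.    0.   -0.45] turn [0. 0. 0.] | T [537. 168. 160.] q [  6.  24.  97.   0.  59. 168.] rate 0.22 err 0.0
 12 rows shift [ 0.  -0.1 -0. ] turn [ 0. -0.  0.] | T [537. 120. 160.] q [  1.  23.  99.  -0.  59. 163.] rate 0.05 err 0.0
```

Call:
step_arm(
  increments=[
    [[0,0.341,0],[-0.82,0.13,0.31],1],
    [[0,0.341,0],[-0.82,0.13,0.31],1],
    [[0,0.341,0],[-0.82,0.13,0.31],1],
    [[0,0.341,0],[-0.82,0.13,0.31],1],
    [[0,0.341,0],[-0.82,0.13,0.31],1],
    [[0,0.341,0],[-0.82,0.13,0.31],1],
    [[0,0.341,0],[-0.82,0.13,0.31],1],
    [[0,0.341,0],[-0.82,0.13,0.31],1],
    [[0,0.341,0],[-0.82,0.13,0.31],1],
    [[0,0.341,0],[-0.82,0.13,0.31],1],
    [[0,0.341,0],[-0.82,0.13,0.31],1],
    [[0,0.341,0],[-0.82,0.13,0.31],1],
    [[0,0.341,0],[-0.82,0.13,0.31],1],
    [[0,0.341,0],[-0.82,0.13,0.31],1],
    [[0,0,0],[0,0,0],1],
    [[0,0,0],[0,0,0],1],
  ],
)

```text
time_s: 21.12
ee_pos: [536.6, 169.1, 249.9]
tcp_rot: [166.7, 1.7, -77.2]
wrist_force: [-0.1, 0.2, -0.8]
width: -0.4
finger_force: 0.0
```

```bash
python3 - <<'E'
from kin import *
o=monitor.get_obs();q=o['joint_positions'];print(o['ee_pos'],o['tcp_rot'],q.round(0))
q=path(q,[([537,168,160],Rt(-72,0),6),([537,120,160],Rt(-72,0),12)])
E
```

```text
[536.63064991 169.10600649 249.8831552 ] [166.73274061   1.67446564 -77.24682452] [  6.  25.  82.   0.  86. 173.]
 6 rows shift [ 0.002 -0.005 -0.375] turn [ 0.08  -0.552  0.209] | T [537. 168. 160.] q [  6.  24.  97.  -0.  59. 168.] rate 0.45 err 0.0
 12 rows shift [-0.  -0.1 -0. ] turn [-0.  0.  0.] | T [537. 120. 160.] q [  1.  23.  99.  -0.  59. 163.] rate 0.05 err 0.0
```

Call:
step_arm(
  increments=[
    [[0,0,-0.375],[0.08,-0.552,0.209],1],
    [[0,0,-0.375],[0.08,-0.552,0.209],1],
    [[0,0,-0.375],[0.08,-0.552,0.209],1],
    [[0,0,-0.375],[0.08,-0.552,0.209],1],
    [[0,0,-0.375],[0.08,-0.552,0.209],1],
    [[0,0,-0.375],[0.08,-0.552,0.209],1],
    [[0,0,0],[0,0,0],1],
    [[0,-0.1,0],[0,0,0],1],
    [[0,-0.1,0],[0,0,0],1],
    [[0,-0.1,0],[0,0,0],1],
    [[0,-0.1,0],[0,0,0],1],
    [[0,-0.1,0],[0,0,0],1],
    [[0,-0.1,0],[0,0,0],1],
    [[0,-0.1,0],[0,0,0],1],
    [[0,-0.1,0],[0,0,0],1],
    [[0,-0.1,0],[0,0,0],1],
    [[0,-0.1,0],[0,0,0],1],
    [[0,0,0],[0,0,0],1],
    [[0,0,0],[0,0,0],1],
    [[0,0,0],[0,0,0],1],
  ],
)

```text
time_s: 22.78
ee_pos: [537.3, 128.6, 162.2]
tcp_rot: [-179.7, -0.1, -72.1]
wrist_force: [0.0, -0.6, 0.6]
width: 0.1
finger_force: 0.0
```

Call:
step_arm(
  increments=[
    [[0,0,0.5],[0,0,0],1],
    [[0,0,0.5],[0,0,0],0.5],
    [[0,0,0.5],[0,0,0],0.23],
    [[-0.8,0,0.5],[0,0,0],0.23],
    [[-0.8,0,0.3],[0,0,0],0.23],
    [[-0.8,0,0],[0,0,0],0.23],
    [[-0.8,0,0],[0,0,0],0.23],
    [[0,0,0],[0,0,0],0.23],
    [[0,0,0],[0,0,0],0.23],
  ],
)

```text
time_s: 23.53
ee_pos: [407.9, 128.9, 254.6]
tcp_rot: [-179.7, -0.1, -72.1]
wrist_force: [0.3, -0.1, 1.3]
width: 65.8
finger_force: 0.0
```

```bash
python3 - <<'E'
from meas import *
from kin import *
b,c=snap('top','t5.png');a,_=snap('side','s5.png')
for q in wood('top',b,c,18,150): print(q)
cv2.imwrite('pics/t5c.png',np.hstack([cv2.resize(a[110:290,190:390],(400,360)),cv2.resize(b[130:270,100:330],(400,360))]))
hsv=cv2.cvtColor(b,cv2.COLOR_BGR2HSV);H,S=[hsv[...,i].astype(int) for i in range(2)]
m=((H<8)|(H>170))&(S>60)&(S<190)
for q in rects(b,c,m,60,150): print('pink',q)
E
```

```text
(array([  85.3, -579.6]), array([71.4, 50.4]), 9.1, array([474., 372.]))
(array([454.7, 353.3]), array([57.6, 47.7]), -10.9, array([135., 240.]))
(array([542.8,  93.4]), array([55.4, 47.2]), 89.6, array([226., 208.]))
(array([623.6, 674.6]), array([216.5, 179.5]), 5.7, array([ 27., 183.]))
```

View pics/t5c.png

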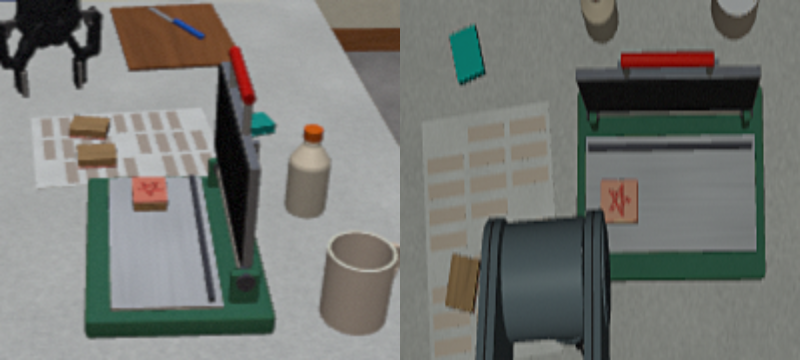

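Stamp 1 lies rubber up on the bed: star-like motif at (619,201) in the top half, flat, about (540,92) mm. The other two remain on the newspaper. For them I'll close along the 60 mm side, which needs only a 90° roll.

```bash
cat > pick.py <<'E'
from kin import *
import sys
def plan(C,yaw,Sy,q=None,zt=67.,th=25):
    q=monitor.get_obs()['joint_positions'] if q is None else q
    C=np.array([*C,9.]);Rg=Rt(-90+yaw,-th);Tg=C-Rg.as_matrix()[:,2]*(zt-9)/np.cos(np.radians(th))
    off=Rg.inv().apply(C-Tg)
    R1=Rt(-90,90-th);S=np.array([537,Sy,66.]);T1=S-R1.apply(off)
    q=path(q,[(Tg+[0,0,100],Rg,14),(Tg,Rg,7),(Tg+[0,0,120],Rg,7),(T1+[0,0,60],R1,25),(T1,R1,5)],'pick')
    q=path(q,[(T1+[0,-90*np.cos(np.radians(th)),90*np.sin(np.radians(th))],R1,8)],'ret')
    q=path(q,[([537,Sy-90,250],Rt(-81,45),8),([537,Sy+38,240],Rt(-72,0),14),([537,Sy+38,150],Rt(-72,0),5),([537,Sy-2,150],Rt(-72,0),10)],'topple')
    print(off)
if __name__=='__main__':
    plan((465.7,264.3),1.5,39)
E
python3 pick.py
```

```text
pick 14 rows shift [ 0.098  0.29  -0.157] turn [-0.441 -0.068 -0.29 ] | T [465. 291. 167.] q [ 21.  24.  95.  -3.  66. 179.] rate 0.45 err 15.1029
pick 7 rows shift [-0.     0.    -0.357] turn [-0.  0.  0.] | T [465. 291.  67.] q [ 19.  31. 101.   1.  51. 179.] rate 0.2 err 15.2911
pick 7 rows shift [-0.     0.     0.429] turn [-0.  0.  0.] | T [465. 291. 187.] q [ 22.  23.  93.  -4.  69. 179.] rate 0.24 err 15.2921
pick 25 rows shift [ 0.072 -0.31  -0.034] turn [ 0.9    0.012 -0.012] | T [537. -19. 153.] q [-38.  41.  97.  46.  94. 122.] rate 0.55 err 12.0424
pick 5 rows shift [ 0.  -0.  -0.3] turn [-0. -0. -0.] | T [537. -19.  93.] q [-38.  46.  97.  46.  89. 118.] rate 0.14 err 0.0
ret 8 rows shift [ 0.    -0.255  0.119] turn [ 0.  0. -0.] | T [ 537. -101.  131.] q [-43.  45.  90.  42.  98. 121.] rate 0.1 err 0.0
topple 8 rows shift [0.    0.155 0.372] turn [-0.624 -0.049  0.278] | T [537. -51. 250.] q [-34.  28.  88.  31.  97. 131.] rate 0.28 err 0.0
topple 14 rows shift [ 0.     0.229 -0.018] turn [-0.782 -0.188  0.152] | T [537.  77. 240.] q [ -4.  17.  94.   0.  69. 158.] rate 0.31 err 0.0
topple 5 rows shift [ 0.    0.   -0.45] turn [-0. -0.  0.] | T [537.  77. 150.] q [ -4.  23. 100.  -0.  57. 158.] rate 0.22 err 0.0
topple 10 rows shift [-0.  -0.1  0. ] turn [0. 0. 0.] | T [537.  37. 150.] q [ -8.  22. 101.  -0.  57. 154.] rate 0.05 err 0.0
[-1.11022302e-14  1.00952355e-14  6.39959193e+01]
```

```bash
sed -i 's/Rt(-90+yaw,-th)/Rt(90+yaw,th)/; s/Rt(-90,90-th)/Rt(90,th-90)/; s/Rt(-81,45)/Rt(90,-45)/; s/Rt(-72,0)/Rt(90,0)/g; s/(Tg+\[0,0,100\],Rg,14)/(Tg+[0,0,100],Rg,NN)/; s/th=25):/th=25,NN=14):/; s/,1.5,39)/,1.5,39,NN=42)/' pick.py; python3 pick.py
```

```text
pick 42 rows shift [ 0.033  0.097 -0.052] turn [-0.039  0.211  0.953] | T [465. 291. 167.] q [ 31.  30.  90. -22.  75.  38.] rate 0.3 err 0.0
pick 7 rows shift [-0.     0.    -0.357] turn [ 0.  0. -0.] | T [465. 291.  67.] q [ 31.  37.  93. -24.  64.  43.] rate 0.15 err 0.0
pick 7 rows shift [-0.     0.     0.429] turn [ 0.  0. -0.] | T [465. 291. 187.] q [ 31.  29.  89. -22.  77.  38.] rate 0.18 err 0.0
pick 25 rows shift [ 0.072 -0.31  -0.034] turn [ 0.9    0.012 -0.012] | T [537. -19. 153.] q [-38.  41.  97.  46.  94. -58.] rate 0.55 err 0.0
pick 5 rows shift [ 0.   0.  -0.3] turn [-0.  0.  0.] | T [537. -19.  93.] q [-38.  46.  97.  46.  89. -62.] rate 0.14 err 0.0
ret 8 rows shift [ 0.    -0.255  0.119] turn [0. 0. 0.] | T [ 537. -101.  131.] q [-43.  45.  90.  42.  98. -59.] rate 0.1 err 0.0
topple 8 rows shift [0.    0.155 0.372] turn [-0.625  0.    -0.   ] | T [537. -51. 250.] q [-36.  26.  92.  35.  92. -44.] rate 0.31 err 0.0
topple 14 rows shift [ 0.     0.229 -0.018] turn [-0.804  0.    -0.   ] | T [537.  77. 240.] q [-4. 17. 94. -0. 69. -4.] rate 0.37 err 0.0
topple 5 rows shift [ 0.    0.   -0.45] turn [ 0.  0. -0.] | T [537.  77. 150.] q [ -4.  23. 100.  -0.  57.  -4.] rate 0.22 err 0.0
topple 10 rows shift [ 0.  -0.1  0. ] turn [ 0.  0. -0.] | T [537.  37. 150.] q [ -8.  22. 101.  -0.  57.  -8.] rate 0.05 err 0.0
[1.11022302e-14 2.71332682e-14 6.39959193e+01]
```

Call:
step_arm(
  increments=[
    [[0.033,0.097,-0.052],[-0.039,0.211,0.953],0.06],
    [[0.033,0.097,-0.052],[-0.039,0.211,0.953],0.06],
    [[0.033,0.097,-0.052],[-0.039,0.211,0.953],0.06],
    [[0.033,0.097,-0.052],[-0.039,0.211,0.953],0.06],
    [[0.033,0.097,-0.052],[-0.039,0.211,0.953],0.06],
    [[0.033,0.097,-0.052],[-0.039,0.211,0.953],0.06],
    [[0.033,0.097,-0.052],[-0.039,0.211,0.953],0.06],
    [[0.033,0.097,-0.052],[-0.039,0.211,0.953],0.06],
    [[0.033,0.097,-0.052],[-0.039,0.211,0.953],0.06],
    [[0.033,0.097,-0.052],[-0.039,0.211,0.953],0.06],
    [[0.033,0.097,-0.052],[-0.039,0.211,0.953],0.06],
    [[0.033,0.097,-0.052],[-0.039,0.211,0.953],0.06],
    [[0.033,0.097,-0.052],[-0.039,0.211,0.953],0.06],
    [[0.033,0.097,-0.052],[-0.039,0.211,0.953],0.06],
  ],
)

```text
time_s: 24.8
ee_pos: [429.4, 183.3, 224.5]
tcp_rot: [170.7, 6.4, -18.9]
wrist_force: [-0.4, 0.4, 0.3]
width: 80.2
finger_force: 0.0
```

Call:
step_arm(
  increments=[
    [[0.033,0.097,-0.052],[-0.039,0.211,0.953],0.06],
    [[0.033,0.097,-0.052],[-0.039,0.211,0.953],0.06],
    [[0.033,0.097,-0.052],[-0.039,0.211,0.953],0.06],
    [[0.033,0.097,-0.052],[-0.039,0.211,0.953],0.06],
    [[0.033,0.097,-0.052],[-0.039,0.211,0.953],0.06],
    [[0.033,0.097,-0.052],[-0.039,0.211,0.953],0.06],
    [[0.033,0.097,-0.052],[-0.039,0.211,0.953],0.06],
    [[0.033,0.097,-0.052],[-0.039,0.211,0.953],0.06],
    [[0.033,0.097,-0.052],[-0.039,0.211,0.953],0.06],
    [[0.033,0.097,-0.052],[-0.039,0.211,0.953],0.06],
    [[0.033,0.097,-0.052],[-0.039,0.211,0.953],0.06],
    [[0.033,0.097,-0.052],[-0.039,0.211,0.953],0.06],
    [[0.033,0.097,-0.052],[-0.039,0.211,0.953],0.06],
    [[0.033,0.097,-0.052],[-0.039,0.211,0.953],0.06],
  ],
)

```text
time_s: 25.97
ee_pos: [447.7, 237.9, 195.0]
tcp_rot: [170.1, 18.0, 34.5]
wrist_force: [1.5, -0.7, -0.6]
width: 80.2
finger_force: 0.0
```

Call:
step_arm(
  increments=[
    [[0.033,0.097,-0.052],[-0.039,0.211,0.953],0.06],
    [[0.033,0.097,-0.052],[-0.039,0.211,0.953],0.06],
    [[0.033,0.097,-0.052],[-0.039,0.211,0.953],0.06],
    [[0.033,0.097,-0.052],[-0.039,0.211,0.953],0.06],
    [[0.033,0.097,-0.052],[-0.039,0.211,0.953],0.06],
    [[0.033,0.097,-0.052],[-0.039,0.211,0.953],0.06],
    [[0.033,0.097,-0.052],[-0.039,0.211,0.953],0.06],
    [[0.033,0.097,-0.052],[-0.039,0.211,0.953],0.06],
    [[0.033,0.097,-0.052],[-0.039,0.211,0.953],0.06],
    [[0.033,0.097,-0.052],[-0.039,0.211,0.953],0.06],
    [[0.033,0.097,-0.052],[-0.039,0.211,0.953],0.06],
    [[0.033,0.097,-0.052],[-0.039,0.211,0.953],0.06],
    [[0.033,0.097,-0.052],[-0.039,0.211,0.953],0.06],
    [[0.033,0.097,-0.052],[-0.039,0.211,0.953],0.06],
    [[0,0,0],[0,0,0],0.06],
    [[0,0,0],[0,0,0],0.06],
  ],
)

```text
time_s: 27.3
ee_pos: [465.3, 292.0, 166.0]
tcp_rot: [179.9, 25.1, 91.4]
wrist_force: [0.7, 0.2, 0.1]
width: 80.2
finger_force: 0.0
```

```bash
python3 - <<'E'
from meas import *
from pick import plan
import numpy as np
o=monitor.get_obs();print(o['ee_pos'],o['tcp_rot'])
im,c=snap('wrist','w6.png')
for q in wood('wrist',im,c): print(q)
plan((465.7,264.3),1.5,39,NN=5)
E
```

```text
[465.33948537 292.01833607 166.0156495 ] [179.94093076  25.07829741  91.42362143]
(array([551.6,  28.3]), array([89.4, 56.5]), -89.8, array([323., 315.]))
(array([464.3, 268. ]), array([59.2, 52.5]), 2.9, array([256., 140.]))
(array([451.8, 343.9]), array([59.2, 23.5]), -9.6, array([236.,  18.]))
pick 5 rows shift [-0.001 -0.002  0.004] turn [0.004 0.003 0.004] | T [465. 291. 167.] q [ 31.  30.  90. -22.  75.  38.] rate 0.0 err 0.0
pick 7 rows shift [ 0.    -0.    -0.357] turn [-0.  0.  0.] | T [465. 291.  67.] q [ 31.  37.  93. -24.  64.  43.] rate 0.15 err 0.0
pick 7 rows shift [ 0.    -0.     0.429] turn [-0.  0.  0.] | T [465. 291. 187.] q [ 31.  29.  89. -22.  77.  38.] rate 0.18 err 0.0
pick 25 rows shift [ 0.072 -0.31  -0.034] turn [ 0.9    0.012 -0.012] | T [537. -19. 153.] q [-38.  41.  97.  46.  94. -58.] rate 0.55 err 0.0
pick 5 rows shift [ 0.  -0.  -0.3] turn [-0.  0. -0.] | T [537. -19.  93.] q [-38.  46.  97.  46.  89. -62.] rate 0.14 err 0.0
ret 8 rows shift [-0.    -0.255  0.119] turn [ 0.  0. -0.] | T [ 537. -101.  131.] q [-43.  45.  90.  42.  98. -59.] rate 0.1 err 0.0
topple 8 rows shift [0.    0.155 0.372] turn [-0.625  0.    -0.   ] | T [537. -51. 250.] q [-36.  26.  92.  35.  92. -44.] rate 0.31 err 0.0
topple 14 rows shift [ 0.     0.229 -0.018] turn [-0.804 -0.    -0.   ] | T [537.  77. 240.] q [-4. 17. 94. -0. 69. -4.] rate 0.37 err 0.0
topple 5 rows shift [ 0.    0.   -0.45] turn [-0. -0. -0.] | T [537.  77. 150.] q [ -4.  23. 100.  -0.  57.  -4.] rate 0.22 err 0.0
topple 10 rows shift [ 0.  -0.1 -0. ] turn [ 0.  0. -0.] | T [537.  37. 150.] q [ -8.  22. 101.  -0.  57.  -8.] rate 0.05 err 0.0
[1.11022302e-14 2.71332682e-14 6.39959193e+01]
```

Call:
step_arm(
  increments=[
    [[0,0,-0.35],[0,0,0],0.06],
    [[0,0,-0.35],[0,0,0],0.06],
    [[0,0,-0.35],[0,0,0],0.06],
    [[0,0,-0.35],[0,0,0],0.06],
    [[0,0,-0.35],[0,0,0],0.06],
    [[0,0,-0.35],[0,0,0],0.06],
    [[0,0,-0.3],[0,0,0],0.15],
    [[0,0,0],[0,0,0],0.2],
    [[0,0,0],[0,0,0],0.2],
  ],
)

```text
time_s: 28.1
ee_pos: [464.5, 291.2, 70.2]
tcp_rot: [-180.0, 25.1, 91.5]
wrist_force: [-0.5, 0.9, 1.0]
width: 68.2
finger_force: 0.0
```

Call:
step_arm(
  increments=[
    [[0,0,-0.05],[0,0,0],0.22],
    [[0,0,0],[0,0,0],0.22],
    [[0,0,0],[0,0,0],0.22],
  ],
)

```text
time_s: 28.35
ee_pos: [465.1, 291.8, 69.5]
tcp_rot: [179.9, 25.0, 91.5]
wrist_force: [-0.1, 0.2, 0.5]
width: 66.4
finger_force: 0.0
```

Call:
step_arm(
  increments=[
    [[0,0,-0.06],[0,0,0],0.22],
    [[0,0,0],[0,0,0],0.22],
    [[0,0,0],[0,0,0],0.6],
    [[0,0,0],[0,0,0],0.6],
    [[0,0,0],[0,0,0],0.6],
    [[0,0,0],[0,0,0],0.6],
  ],
)

```text
time_s: 28.85
ee_pos: [464.9, 291.8, 66.9]
tcp_rot: [179.9, 25.1, 91.5]
wrist_force: [-0.5, 1.2, 4.0]
width: 58.7
finger_force: 54.3
```

Call:
step_arm(
  increments=[
    [[0,0,0.3],[0,0,0],0.6],
    [[0,0,0.5],[0,0,0],0.6],
    [[0,0,0.5],[0,0,0],0.6],
    [[0,0,0.5],[0,0,0],0.6],
    [[0,0,0.5],[0,0,0],0.6],
    [[0,0,0.5],[0,0,0],0.6],
    [[0,0,0.2],[0,0,0],0.6],
    [[0,0,0],[0,0,0],0.6],
  ],
)

```text
time_s: 29.52
ee_pos: [465.5, 292.0, 188.9]
tcp_rot: [179.7, 25.0, 91.4]
wrist_force: [-0.4, -0.4, -0.7]
width: 58.6
finger_force: 53.8
```

```bash
python3 - <<'E'
from kin import *
o=monitor.get_obs();q=o['joint_positions'];print(o['ee_pos'],o['tcp_rot'],o['width'])
R1=Rt(90,-65);T1=np.array([537,39,66])-R1.apply([0,0,64])
q=path(q,[(T1+[0,0,60],R1,26),(T1,R1,5)])
E
```

```text
[465.53126555 291.95967689 188.88035953] [179.69844828  24.95438084  91.41186379] 58.61643364092694
 26 rows shift [ 0.069 -0.299 -0.034] turn [ 0.865  0.014 -0.01 ] | T [537. -19. 153.] q [-38.  41.  97.  46.  94. -58.] rate 0.53 err 0.0
 5 rows shift [ 0.  -0.  -0.3] turn [ 0.  0. -0.] | T [537. -19.  93.] q [-38.  46.  97.  46.  89. -62.] rate 0.14 err 0.0
```

Call:
step_arm(
  increments=[
    [[0.069,-0.299,-0.02],[0.865,0.014,-0.01],0.6],
    [[0.069,-0.299,-0.02],[0.865,0.014,-0.01],0.6],
    [[0.069,-0.299,-0.02],[0.865,0.014,-0.01],0.6],
    [[0.069,-0.299,-0.02],[0.865,0.014,-0.01],0.6],
    [[0.069,-0.299,-0.02],[0.865,0.014,-0.01],0.6],
    [[0.069,-0.299,-0.02],[0.865,0.014,-0.01],0.6],
    [[0.069,-0.299,-0.02],[0.865,0.014,-0.01],0.6],
    [[0.069,-0.299,-0.02],[0.865,0.014,-0.01],0.6],
    [[0.069,-0.299,-0.02],[0.865,0.014,-0.01],0.6],
    [[0.069,-0.299,-0.02],[0.865,0.014,-0.01],0.6],
    [[0.069,-0.299,-0.02],[0.865,0.014,-0.01],0.6],
    [[0.069,-0.299,-0.02],[0.865,0.014,-0.01],0.6],
    [[0.069,-0.299,-0.02],[0.865,0.014,-0.01],0.6],
    [[0.069,-0.299,-0.02],[0.865,0.014,-0.01],0.6],
    [[0.069,-0.299,-0.02],[0.865,0.014,-0.01],0.6],
    [[0.069,-0.299,-0.02],[0.865,0.014,-0.01],0.6],
    [[0.069,-0.299,-0.02],[0.865,0.014,-0.01],0.6],
    [[0.069,-0.299,-0.02],[0.865,0.014,-0.01],0.6],
    [[0.069,-0.299,-0.02],[0.865,0.014,-0.01],0.6],
    [[0.069,-0.299,-0.02],[0.865,0.014,-0.01],0.6],
  ],
)

```text
time_s: 31.18
ee_pos: [519.5, 51.7, 169.4]
tcp_rot: [179.9, -44.3, 90.5]
wrist_force: [-0.1, -0.4, -0.2]
width: 58.9
finger_force: 53.8
```

Call:
step_arm(
  increments=[
    [[0.069,-0.299,-0.08],[0.865,0.014,-0.01],0.6],
    [[0.069,-0.299,-0.08],[0.865,0.014,-0.01],0.6],
    [[0.069,-0.299,-0.08],[0.865,0.014,-0.01],0.6],
    [[0.069,-0.299,-0.08],[0.865,0.014,-0.01],0.6],
    [[0.069,-0.299,-0.08],[0.865,0.014,-0.01],0.6],
    [[0.069,-0.299,-0.08],[0.865,0.014,-0.01],0.6],
    [[0,0,0],[0,0,0],0.6],
    [[0,0,0],[0,0,0],0.6],
    [[0,0,0],[0,0,0],0.6],
  ],
)

```text
time_s: 31.93
ee_pos: [536.0, -18.9, 150.7]
tcp_rot: [-179.7, -64.9, 89.9]
wrist_force: [0.3, -0.1, 0.1]
width: 58.7
finger_force: 53.9
```

```bash
python3 - <<'E'
from calc import *
R1=Rt(90,-65);T1=np.array([537,39,66])-R1.apply([0,0,64]);go(T1,R1);print(monitor.get_obs()['tcp_rot'])
b,_=snap('wrist','w7.png');cv2.imwrite('pics/w7c.png',b)
E
```

```text
shift [ 0.02 -0.   -1.44] turn [ 0.03 -0.04 -0.05] minrows 1.4 T [537. -19.  93.]
[-179.6590542   -64.88260113   89.901385  ]
```

View pics/w7c.png

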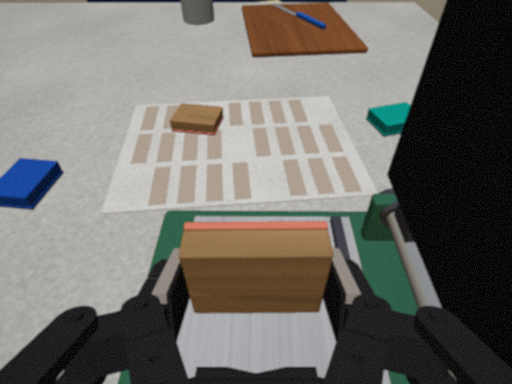

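The wrist view shows the stamp upright in the grip, wood towards the camera and pink on the far side. I'm lowering it.

Call:
step_arm(
  increments=[
    [[0,0,-0.35],[0,0,0],0.6],
    [[0,0,-0.35],[0,0,0],0.6],
    [[0,0,-0.35],[0,0,0],0.6],
    [[0,0,-0.3],[0,0,0],0.6],
    [[0,0,-0.08],[0,0,0],0.6],
    [[0,0,0],[0,0,0],0.6],
    [[0,0,0],[0,0,0],0.6],
  ],
)

```text
time_s: 32.57
ee_pos: [536.4, -19.4, 93.6]
tcp_rot: [-179.8, -64.9, 90.0]
wrist_force: [0.2, -0.3, -0.1]
width: 58.7
finger_force: 53.9
```

Call:
step_arm(
  increments=[
    [[0,0,-0.04],[0,0,0],0.6],
    [[0,0,0],[0,0,0],0.6],
    [[0,0,0],[0,0,0],0.6],
  ],
)

```text
time_s: 32.82
ee_pos: [536.6, -19.5, 92.6]
tcp_rot: [-180.0, -64.9, 90.2]
wrist_force: [0.6, -0.2, -1.2]
width: 58.5
finger_force: 53.9
```

Call:
step_arm(
  increments=[
    [[0,0,-0.03],[0,0,0],0.6],
    [[0,0,0],[0,0,0],0.6],
    [[0,0,0],[0,0,0],0.6],
  ],
)

```text
time_s: 33.07
ee_pos: [536.6, -19.6, 92.3]
tcp_rot: [180.0, -65.0, 90.2]
wrist_force: [-0.4, -1.5, 5.5]
width: 59.0
finger_force: 54.2
```

Call:
step_arm(
  increments=[
    [[0,0,0.02],[0,0,0],0.3],
    [[0,0,0],[0,0,0],0.15],
    [[0,0,0],[0,0,0],0.15],
    [[0,0,0],[0,0,0],0.15],
    [[0,-0.255,0.119],[0,0,0],0.15],
    [[0,-0.255,0.119],[0,0,0],0.15],
    [[0,-0.255,0.119],[0,0,0],0.15],
    [[0,-0.255,0.119],[0,0,0],0.15],
    [[0,-0.255,0.119],[0,0,0],0.15],
    [[0,-0.255,0.119],[0,0,0],0.15],
    [[0,-0.255,0.119],[0,0,0],0.15],
    [[0,-0.255,0.119],[0,0,0],0.15],
    [[0,0.155,0.372],[-0.625,0,0],1],
    [[0,0.155,0.372],[-0.625,0,0],1],
    [[0,0.155,0.372],[-0.625,0,0],1],
    [[0,0.155,0.372],[-0.625,0,0],1],
    [[0,0.155,0.372],[-0.625,0,0],1],
    [[0,0.155,0.372],[-0.625,0,0],1],
    [[0,0.155,0.372],[-0.625,0,0],1],
    [[0,0.155,0.372],[-0.625,0,0],1],
  ],
)

```text
time_s: 34.73
ee_pos: [536.3, -51.6, 250.3]
tcp_rot: [-179.8, -44.8, 90.0]
wrist_force: [-0.2, -0.7, -0.4]
width: -0.4
finger_force: 0.0
```

Call:
step_arm(
  increments=[
    [[0,0.229,-0.02],[-0.804,0,0],1],
    [[0,0.229,-0.02],[-0.804,0,0],1],
    [[0,0.229,-0.02],[-0.804,0,0],1],
    [[0,0.229,-0.02],[-0.804,0,0],1],
    [[0,0.229,-0.02],[-0.804,0,0],1],
    [[0,0.229,-0.02],[-0.804,0,0],1],
    [[0,0.229,-0.02],[-0.804,0,0],1],
    [[0,0.229,-0.02],[-0.804,0,0],1],
    [[0,0.229,-0.02],[-0.804,0,0],1],
    [[0,0.229,-0.02],[-0.804,0,0],1],
    [[0,0.229,-0.02],[-0.804,0,0],1],
    [[0,0.229,-0.02],[-0.804,0,0],1],
    [[0,0.229,-0.02],[-0.804,0,0],1],
    [[0,0.229,-0.02],[-0.804,0,0],1],
    [[0,0,0],[0,0,0],1],
    [[0,0,0],[0,0,0],1],
  ],
)

```text
time_s: 36.07
ee_pos: [536.2, 77.6, 238.2]
tcp_rot: [-179.8, 0.1, 90.2]
wrist_force: [-0.1, -0.2, -0.2]
width: 0.1
finger_force: 0.0
```

```bash
python3 - <<'E'
from kin import *
o=monitor.get_obs();q=o['joint_positions'];print(o['ee_pos'],o['tcp_rot'])
q=path(q,[([537,77,150],Rt(90,0),6),([537,37,150],Rt(90,0),10)])
E
```

```text
[536.23679807  77.57635656 238.15970702] [-1.79755295e+02  8.76485701e-02  9.01684152e+01]
 6 rows shift [ 0.003 -0.002 -0.367] turn [ 0.004 -0.01  -0.007] | T [537.  77. 150.] q [ -4.  23. 100.   0.  57.  -4.] rate 0.19 err 0.0
 10 rows shift [-0.  -0.1  0. ] turn [ 0.  0. -0.] | T [537.  37. 150.] q [ -8.  22. 101.   0.  57.  -8.] rate 0.05 err 0.0
```

Call:
step_arm(
  increments=[
    [[0,0,-0.36],[0,0,0],1],
    [[0,0,-0.36],[0,0,0],1],
    [[0,0,-0.36],[0,0,0],1],
    [[0,0,-0.36],[0,0,0],1],
    [[0,0,-0.36],[0,0,0],1],
    [[0,0,-0.36],[0,0,0],1],
    [[0,0,0],[0,0,0],1],
    [[0,-0.1,0],[0,0,0],1],
    [[0,-0.1,0],[0,0,0],1],
    [[0,-0.1,0],[0,0,0],1],
    [[0,-0.1,0],[0,0,0],1],
    [[0,-0.1,0],[0,0,0],1],
    [[0,-0.1,0],[0,0,0],1],
    [[0,-0.1,0],[0,0,0],1],
    [[0,-0.1,0],[0,0,0],1],
    [[0,-0.1,0],[0,0,0],1],
    [[0,-0.1,0],[0,0,0],1],
    [[0,0,0],[0,0,0],1],
    [[0,0,0],[0,0,0],1],
    [[0,0,0],[0,0,0],1],
  ],
)

```text
time_s: 37.73
ee_pos: [536.4, 36.8, 151.5]
tcp_rot: [-179.8, 0.1, 90.0]
wrist_force: [-0.9, -0.4, 0.2]
width: -0.1
finger_force: 0.0
```

Call:
step_arm(
  increments=[
    [[0,0,0.5],[0,0,0],1],
    [[0,0,0.5],[0,0,0],0.5],
    [[0,0,0.5],[0,0,0],0.06],
    [[-0.5,0,0.5],[0,0,0],0.06],
    [[-0.8,0,0.3],[0,0,0],0.06],
    [[-0.8,0,0],[0,0,0],0.06],
    [[-0.8,0,0],[0,0,0],0.06],
    [[0,0,0],[0,0,0],0.06],
    [[0,0,0],[0,0,0],0.06],
  ],
)

```text
time_s: 38.48
ee_pos: [419.2, 37.2, 243.9]
tcp_rot: [-179.8, 0.1, 90.1]
wrist_force: [0.7, 0.0, -0.2]
width: 80.1
finger_force: 0.0
```

```bash
python3 - <<'E'
from meas import *
from pick import plan
b,c=snap('top','t8.png');a,_=snap('side','s8.png')
for q in wood('top',b,c,18,150): print(q)
cv2.imwrite('pics/t8c.png',np.hstack([cv2.resize(a[110:290,190:390],(400,360)),cv2.resize(b[130:270,100:330],(400,360))]))
plan((454.7,353.3),-10.3,-38,NN=14)
E
```

```text
(array([  85.3, -579.6]), array([71.4, 50.4]), 9.1, array([474., 372.]))
(array([454.8, 353.1]), array([57.1, 47.7]), -10.4, array([135., 240.]))
(array([623.7, 674.5]), array([216.5, 179.7]), 5.7, array([ 27., 183.]))
pick 14 rows shift [ 0.068  0.613 -0.138] turn [-0.443  0.038 -0.182] | T [460. 380. 167.] q [ 37.  37.  78. -17.  85.  51.] rate 0.59 err 0.0
pick 7 rows shift [-0.     0.    -0.357] turn [-0. -0. -0.] | T [460. 380.  67.] q [ 37.  43.  81. -17.  75.  54.] rate 0.14 err 0.0
pick 7 rows shift [-0.     0.     0.429] turn [-0. -0. -0.] | T [460. 380. 187.] q [ 37.  35.  76. -17.  87.  51.] rate 0.17 err 0.0
pick 25 rows shift [ 0.077 -0.476 -0.034] turn [ 0.897 -0.081  0.081] | T [537. -96. 153.] q [-43.  43.  91.  42.  99. -58.] rate 0.66 err 0.0
pick 5 rows shift [ 0.   0.  -0.3] turn [-0.  0. -0.] | T [537. -96.  93.] q [-43.  49.  91.  42.  95. -62.] rate 0.13 err 0.0
ret 8 rows shift [-0.    -0.255  0.119] turn [ 0.  0. -0.] | T [ 537. -178.  131.] q [-48.  48.  83.  38. 103. -59.] rate 0.11 err 0.0
topple 8 rows shift [-0.     0.155  0.372] turn [-0.625  0.    -0.   ] | T [ 537. -128.  250.] q [-41.  29.  86.  32.  97. -47.] rate 0.3 err 0.0
topple 14 rows shift [-0.     0.229 -0.018] turn [-0.804  0.    -0.   ] | T [537.   0. 240.] q [-12.  16.  95.  -0.  68. -12.] rate 0.37 err 0.0
topple 5 rows shift [-0.   -0.   -0.45] turn [-0. -0. -0.] | T [537.  -0. 150.] q [-12.  22. 101.  -0.  57. -12.] rate 0.22 err 0.0
topple 10 rows shift [ 0.  -0.1  0. ] turn [ 0. -0. -0.] | T [537. -40. 150.] q [-16.  22. 101.   0.  57. -16.] rate 0.05 err 0.0
[-9.88098492e-15  2.36697436e-14  6.39959193e+01]
```

View pics/t8c.png

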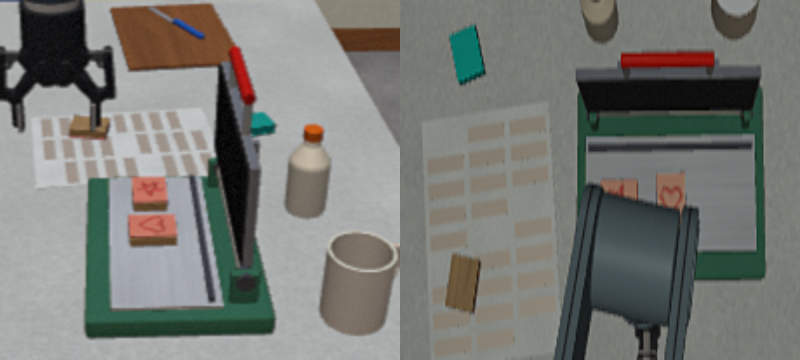

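The star and heart stamps now lie rubber up on the bed. The third is unmoved at (454.7,353.2), yaw -10.3. I'll fetch it.

Call:
step_arm(
  increments=[
    [[0.068,0.613,-0.138],[-0.443,0.038,-0.182],0.06],
    [[0.068,0.613,-0.138],[-0.443,0.038,-0.182],0.06],
    [[0.068,0.613,-0.138],[-0.443,0.038,-0.182],0.06],
    [[0.068,0.613,-0.138],[-0.443,0.038,-0.182],0.06],
    [[0.068,0.613,-0.138],[-0.443,0.038,-0.182],0.06],
    [[0.068,0.613,-0.138],[-0.443,0.038,-0.182],0.06],
    [[0.068,0.613,-0.138],[-0.443,0.038,-0.182],0.06],
    [[0.068,0.613,-0.138],[-0.443,0.038,-0.182],0.06],
    [[0.068,0.613,-0.138],[-0.443,0.038,-0.182],0.06],
    [[0.068,0.613,-0.138],[-0.443,0.038,-0.182],0.06],
    [[0.068,0.613,-0.138],[-0.443,0.038,-0.182],0.06],
    [[0.068,0.613,-0.138],[-0.443,0.038,-0.182],0.06],
    [[0.068,0.613,-0.138],[-0.443,0.038,-0.182],0.06],
    [[0.068,0.613,-0.138],[-0.443,0.038,-0.182],0.06],
    [[0,0,0],[0,0,0],0.06],
    [[0,0,0],[0,0,0],0.06],
  ],
)

```text
time_s: 39.92
ee_pos: [458.8, 381.9, 164.0]
tcp_rot: [-179.8, 25.1, 79.8]
wrist_force: [-0.7, 0.1, 0.6]
width: 80.4
finger_force: 0.0
```

```bash
python3 - <<'E'
from kin import *
from meas import *
o=monitor.get_obs();q=o['joint_positions'];print(o['ee_pos'],o['tcp_rot'])
im,c=snap('wrist','w9.png')
for k in wood('wrist',im,c): print(k)
Rg=Rt(79.7,25);Tg=np.array([454.7,353.2,9])-Rg.as_matrix()[:,2]*64
path(q,[(Tg,Rg,8)])
E
```

```text
[458.82508078 381.89152128 163.96321293] [-179.80884938   25.05247759   79.84704564]
(array([454.3, 358.8]), array([59.3, 52.4]), -10.0, array([258., 142.]))
 8 rows shift [ 0.002 -0.007 -0.303] turn [ 0.001 -0.006 -0.002] | T [460. 380.  67.] q [ 37.  43.  81. -17.  75.  54.] rate 0.12 err 0.0
```

Call:
step_arm(
  increments=[
    [[0,0,-0.35],[0,0,0],0.06],
    [[0,0,-0.35],[0,0,0],0.06],
    [[0,0,-0.35],[0,0,0],0.06],
    [[0,0,-0.35],[0,0,0],0.06],
    [[0,0,-0.35],[0,0,0],0.06],
    [[0,0,-0.35],[0,0,0],0.06],
    [[0,0,-0.25],[0,0,0],0.15],
    [[0,0,0],[0,0,0],0.2],
    [[0,0,0],[0,0,0],0.2],
  ],
)

```text
time_s: 40.72
ee_pos: [458.3, 379.8, 71.4]
tcp_rot: [-179.8, 25.1, 79.7]
wrist_force: [-0.1, -0.0, 0.3]
width: 68.4
finger_force: 0.0
```

Call:
step_arm(
  increments=[
    [[0,0,-0.05],[0,0,0],0.22],
    [[0,0,0],[0,0,0],0.22],
    [[0,0,0],[0,0,0],0.22],
  ],
)

```text
time_s: 40.97
ee_pos: [458.8, 380.4, 71.0]
tcp_rot: [-180.0, 24.9, 79.6]
wrist_force: [-0.6, 0.5, 0.2]
width: 66.8
finger_force: 0.0
```

Call:
step_arm(
  increments=[
    [[0,0,-0.09],[0,0,0],0.22],
    [[0,0,0],[0,0,0],0.22],
    [[0,0,0],[0,0,0],0.6],
    [[0,0,0],[0,0,0],0.6],
    [[0,0,0],[0,0,0],0.6],
    [[0,0,0],[0,0,0],0.6],
  ],
)

```text
time_s: 41.47
ee_pos: [458.7, 380.3, 67.0]
tcp_rot: [-179.9, 25.0, 79.7]
wrist_force: [-1.4, 2.0, 2.8]
width: 58.8
finger_force: 54.7
```

Call:
step_arm(
  increments=[
    [[0,0,0.3],[0,0,0],0.6],
    [[0,0,0.5],[0,0,0],0.6],
    [[0,0,0.5],[0,0,0],0.6],
    [[0,0,0.5],[0,0,0],0.6],
    [[0,0,0.5],[0,0,0],0.6],
    [[0,0,0.5],[0,0,0],0.6],
    [[0,0,0.2],[0,0,0],0.6],
    [[0,0,0],[0,0,0],0.6],
  ],
)

```text
time_s: 42.13
ee_pos: [459.3, 380.6, 189.3]
tcp_rot: [179.9, 24.8, 79.6]
wrist_force: [0.4, 0.4, -0.1]
width: 59.0
finger_force: 54.4
```

```bash
python3 - <<'E'
from kin import *
o=monitor.get_obs();q=o['joint_positions'];print(o['ee_pos'],o['tcp_rot'],o['width'])
R1=Rt(90,-65);T1=np.array([537,-38,66])-R1.apply([0,0,64])
q=path(q,[(T1+[0,0,60],R1,26),(T1,R1,5)])
E
```

```text
[459.32178522 380.58441625 189.33527622] [179.90342503  24.80954954  79.57925964] 58.96958750324541
 26 rows shift [ 0.075 -0.458 -0.035] turn [ 0.861 -0.078  0.079] | T [537. -96. 153.] q [-43.  43.  91.  42.  99. -58.] rate 0.63 err 0.0
 5 rows shift [-0.  -0.  -0.3] turn [-0.  0.  0.] | T [537. -96.  93.] q [-43.  49.  91.  42.  95. -62.] rate 0.13 err 0.0
```

Call:
step_arm(
  increments=[
    [[0.075,-0.458,-0.01],[0.861,-0.078,0.079],0.6],
    [[0.075,-0.458,-0.01],[0.861,-0.078,0.079],0.6],
    [[0.075,-0.458,-0.01],[0.861,-0.078,0.079],0.6],
    [[0.075,-0.458,-0.01],[0.861,-0.078,0.079],0.6],
    [[0.075,-0.458,-0.01],[0.861,-0.078,0.079],0.6],
    [[0.075,-0.458,-0.01],[0.861,-0.078,0.079],0.6],
    [[0.075,-0.458,-0.01],[0.861,-0.078,0.079],0.6],
    [[0.075,-0.458,-0.01],[0.861,-0.078,0.079],0.6],
    [[0.075,-0.458,-0.01],[0.861,-0.078,0.079],0.6],
    [[0.075,-0.458,-0.01],[0.861,-0.078,0.079],0.6],
    [[0.075,-0.458,-0.01],[0.861,-0.078,0.079],0.6],
    [[0.075,-0.458,-0.01],[0.861,-0.078,0.079],0.6],
    [[0.075,-0.458,-0.01],[0.861,-0.078,0.079],0.6],
    [[0.075,-0.458,-0.01],[0.861,-0.078,0.079],0.6],
    [[0.075,-0.458,-0.01],[0.861,-0.078,0.079],0.6],
    [[0.075,-0.458,-0.01],[0.861,-0.078,0.079],0.6],
    [[0.075,-0.458,-0.01],[0.861,-0.078,0.079],0.6],
    [[0.075,-0.458,-0.01],[0.861,-0.078,0.079],0.6],
    [[0.075,-0.458,-0.01],[0.861,-0.078,0.079],0.6],
    [[0.075,-0.458,-0.01],[0.861,-0.078,0.079],0.6],
  ],
)

```text
time_s: 43.8
ee_pos: [518.0, 12.8, 177.8]
tcp_rot: [-177.8, -44.3, 86.4]
wrist_force: [-0.4, 0.9, -0.6]
width: 58.9
finger_force: 54.4
```

Call:
step_arm(
  increments=[
    [[0.075,-0.458,-0.08],[0.861,-0.078,0.079],0.6],
    [[0.075,-0.458,-0.08],[0.861,-0.078,0.079],0.6],
    [[0.075,-0.458,-0.08],[0.861,-0.078,0.079],0.6],
    [[0.075,-0.458,-0.08],[0.861,-0.078,0.079],0.6],
    [[0.075,-0.458,-0.08],[0.861,-0.078,0.079],0.6],
    [[0.075,-0.458,-0.08],[0.861,-0.078,0.079],0.6],
    [[0,0,0],[0,0,0],0.6],
    [[0,0,0],[0,0,0],0.6],
    [[0,0,0],[0,0,0],0.6],
  ],
)

```text
time_s: 44.55
ee_pos: [536.1, -95.7, 158.7]
tcp_rot: [-179.8, -64.9, 89.9]
wrist_force: [-0.1, 0.1, -0.6]
width: 59.1
finger_force: 54.5
```

```bash
python3 - <<'E'
from calc import *
R1=Rt(90,-65);T1=np.array([537,-38,66])-R1.apply([0,0,64]);go(T1,R1);o=monitor.get_obs();print(o['tcp_rot'],o['width'],o['ee_pos'])
E
```

```text
shift [ 0.02 -0.01 -1.64] turn [ 0.04 -0.02 -0.03] minrows 1.6 T [537. -96.  93.]
[-179.79263581  -64.85210204   89.93786808] 59.11270730866042 [536.09508688 -95.71710025 158.73127637]
```

Call:
step_arm(
  increments=[
    [[0,0,-0.35],[0,0,0],0.6],
    [[0,0,-0.35],[0,0,0],0.6],
    [[0,0,-0.35],[0,0,0],0.6],
    [[0,0,-0.35],[0,0,0],0.6],
    [[0,0,-0.21],[0,0,0],0.6],
    [[0,0,0],[0,0,0],0.6],
    [[0,0,0],[0,0,0],0.6],
  ],
)

```text
time_s: 45.13
ee_pos: [536.4, -95.9, 94.4]
tcp_rot: [-179.9, -64.9, 90.0]
wrist_force: [-0.0, 0.1, -1.5]
width: 58.9
finger_force: 54.5
```

Call:
step_arm(
  increments=[
    [[0,0,-0.04],[0,0,0],0.6],
    [[0,0,0],[0,0,0],0.6],
    [[0,0,0],[0,0,0],0.6],
  ],
)

```text
time_s: 45.38
ee_pos: [536.7, -96.4, 93.9]
tcp_rot: [179.8, -64.8, 90.3]
wrist_force: [0.0, 0.5, -1.5]
width: 58.8
finger_force: 54.5
```

Call:
step_arm(
  increments=[
    [[0,0,-0.03],[0,0,0],0.6],
    [[0,0,0],[0,0,0],0.6],
    [[0,0,0],[0,0,0],0.6],
  ],
)

```text
time_s: 45.63
ee_pos: [536.6, -96.3, 92.5]
tcp_rot: [179.9, -64.8, 90.2]
wrist_force: [-0.0, 0.4, 0.2]
width: 58.8
finger_force: 54.5
```

Call:
step_arm(
  increments=[
    [[0,0,-0.04],[0,0,0],0.6],
    [[0,0,0],[0,0,0],0.6],
    [[0,0,0],[0,0,0],0.6],
  ],
)

```text
time_s: 45.88
ee_pos: [536.6, -96.3, 90.8]
tcp_rot: [179.9, -64.8, 90.2]
wrist_force: [-0.2, 0.1, 0.8]
width: 58.8
finger_force: 54.5
```

```bash
python3 - <<'E'
from calc import *
b,_=snap('wrist','w10.png');a,_=snap('side','s10.png');cv2.imwrite('pics/w10c.png',np.hstack([cv2.resize(b,(400,300)),cv2.resize(a[110:290,190:390],(400,300))]))
E
```

```text
(no output)
```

View pics/w10c.png

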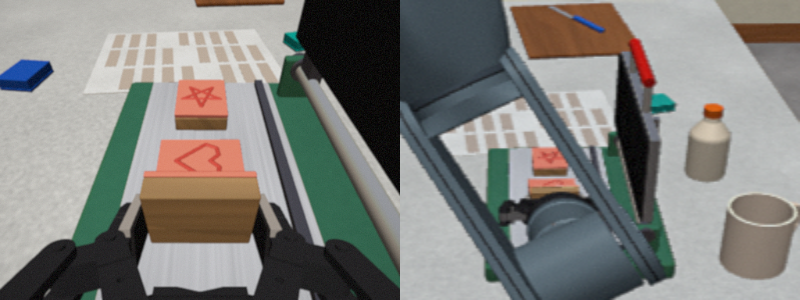

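Wrist view: the third stamp is upright over the bed behind the heart and star, just clear of the plate. I'm lowering the last millimetres.

Call:
step_arm(
  increments=[
    [[0,0,-0.03],[0,0,0],0.6],
    [[0,0,0],[0,0,0],0.6],
    [[0,0,0],[0,0,0],0.6],
  ],
)

```text
time_s: 46.23
ee_pos: [536.6, -96.4, 90.7]
tcp_rot: [179.8, -64.9, 90.3]
wrist_force: [-1.1, -3.4, 7.2]
width: 58.4
finger_force: 55.1
```

Call:
step_arm(
  increments=[
    [[0,0,-0.015],[0,0,0],0.6],
    [[0,0,0],[0,0,0],0.6],
    [[0,0,0],[0,0,0],0.6],
  ],
)

```text
time_s: 46.48
ee_pos: [536.6, -96.4, 90.6]
tcp_rot: [179.8, -65.0, 90.3]
wrist_force: [-0.9, -3.1, 9.1]
width: 58.7
finger_force: 55.3
```

Contact. I release, retreat, come round behind it and topple it.

Call:
step_arm(
  increments=[
    [[0,0,0.03],[0,0,0],0.3],
    [[0,0,0],[0,0,0],0.15],
    [[0,0,0],[0,0,0],0.15],
    [[0,0,0],[0,0,0],0.15],
    [[0,-0.255,0.119],[0,0,0],0.15],
    [[0,-0.255,0.119],[0,0,0],0.15],
    [[0,-0.255,0.119],[0,0,0],0.15],
    [[0,-0.255,0.119],[0,0,0],0.15],
    [[0,-0.255,0.119],[0,0,0],0.15],
    [[0,-0.255,0.119],[0,0,0],0.15],
    [[0,-0.255,0.119],[0,0,0],0.15],
    [[0,-0.255,0.119],[0,0,0],0.15],
    [[0,0.155,0.372],[-0.625,0,0],1],
    [[0,0.155,0.372],[-0.625,0,0],1],
    [[0,0.155,0.372],[-0.625,0,0],1],
    [[0,0.155,0.372],[-0.625,0,0],1],
    [[0,0.155,0.372],[-0.625,0,0],1],
    [[0,0.155,0.372],[-0.625,0,0],1],
    [[0,0.155,0.372],[-0.625,0,0],1],
    [[0,0.155,0.372],[-0.625,0,0],1],
  ],
)

```text
time_s: 48.15
ee_pos: [536.4, -128.4, 248.4]
tcp_rot: [-180.0, -44.7, 90.1]
wrist_force: [0.4, -1.4, 0.1]
width: -0.2
finger_force: 0.0
```

Call:
step_arm(
  increments=[
    [[0,0.229,-0.02],[-0.804,0,0],1],
    [[0,0.229,-0.02],[-0.804,0,0],1],
    [[0,0.229,-0.02],[-0.804,0,0],1],
    [[0,0.229,-0.02],[-0.804,0,0],1],
    [[0,0.229,-0.02],[-0.804,0,0],1],
    [[0,0.229,-0.02],[-0.804,0,0],1],
    [[0,0.229,-0.02],[-0.804,0,0],1],
    [[0,0.229,-0.02],[-0.804,0,0],1],
    [[0,0.229,-0.02],[-0.804,0,0],1],
    [[0,0.229,-0.02],[-0.804,0,0],1],
    [[0,0.229,-0.02],[-0.804,0,0],1],
    [[0,0.229,-0.02],[-0.804,0,0],1],
    [[0,0.229,-0.02],[-0.804,0,0],1],
    [[0,0.229,-0.02],[-0.804,0,0],1],
    [[0,0,0],[0,0,0],1],
    [[0,0,0],[0,0,0],1],
  ],
)

```text
time_s: 49.48
ee_pos: [536.4, 0.8, 236.3]
tcp_rot: [-179.9, 0.2, 90.2]
wrist_force: [0.8, -0.4, -0.1]
width: -0.2
finger_force: 0.0
```

Call:
step_arm(
  increments=[
    [[0,0,-0.36],[0,0,0],1],
    [[0,0,-0.36],[0,0,0],1],
    [[0,0,-0.36],[0,0,0],1],
    [[0,0,-0.36],[0,0,0],1],
    [[0,0,-0.36],[0,0,0],1],
    [[0,0,-0.36],[0,0,0],1],
    [[0,0,0],[0,0,0],1],
    [[0,-0.1,0],[0,0,0],1],
    [[0,-0.1,0],[0,0,0],1],
    [[0,-0.1,0],[0,0,0],1],
    [[0,-0.1,0],[0,0,0],1],
    [[0,-0.1,0],[0,0,0],1],
    [[0,-0.1,0],[0,0,0],1],
    [[0,-0.1,0],[0,0,0],1],
    [[0,-0.1,0],[0,0,0],1],
    [[0,-0.1,0],[0,0,0],1],
    [[0,-0.1,0],[0,0,0],1],
    [[0,0,0],[0,0,0],1],
    [[0,0,0],[0,0,0],1],
    [[0,0,0],[0,0,0],1],
  ],
)

```text
time_s: 51.15
ee_pos: [536.5, -39.9, 149.6]
tcp_rot: [-179.9, 0.2, 90.1]
wrist_force: [0.4, -0.2, -0.0]
width: -0.0
finger_force: 0.0
```

Call:
step_arm(
  increments=[
    [[0,0,0.5],[0,0,0],1],
    [[0,0,0.5],[0,0,0],0.8],
    [[0,0,0.5],[0,0,0],0.6],
    [[-0.5,-0.2,0.5],[0,0,0],0.6],
    [[-0.8,-0.8,0.3],[0,0,0],0.6],
    [[-0.8,-0.8,0],[0,0,0],0.6],
    [[-0.8,-0.8,0],[0,0,0],0.6],
    [[0,0,0],[0,0,0],0.6],
    [[0,0,0],[0,0,0],0.6],
  ],
)

```text
time_s: 51.9
ee_pos: [428.0, -136.7, 240.6]
tcp_rot: [-179.9, 0.2, 89.8]
wrist_force: [0.5, 0.5, 0.6]
width: 34.3
finger_force: 0.0
```

```bash
python3 - <<'E'
from meas import *
b,c=snap('top','t11.png');a,_=snap('side','s11.png');print(monitor.get_obs()['ee_pos'])
cv2.imwrite('pics/t11c.png',np.hstack([cv2.resize(a[110:290,190:390],(400,360)),cv2.resize(b[130:270,130:360],(400,360))]))
hsv=cv2.cvtColor(b,cv2.COLOR_BGR2HSV);H,S=[hsv[...,i].astype(int) for i in range(2)]
for x in rects(b,c,((H<12)|(H>172))&(S>80)&(np.indices(H.shape)[0]>175),60,80): print(x)
E
```

```text
[ 429.47728046 -135.21182154  240.49063244]
(array([536.3,  89. ]), array([57. , 45.6]), 89.1, array([226., 208.]))
(array([535.1, -70.1]), array([59.8, 42.2]), -1.3, array([284., 208.]))
(array([545.3,  32.5]), array([59.9, 45.2]), -0.9, array([246., 204.]))
```

View pics/t11c.png

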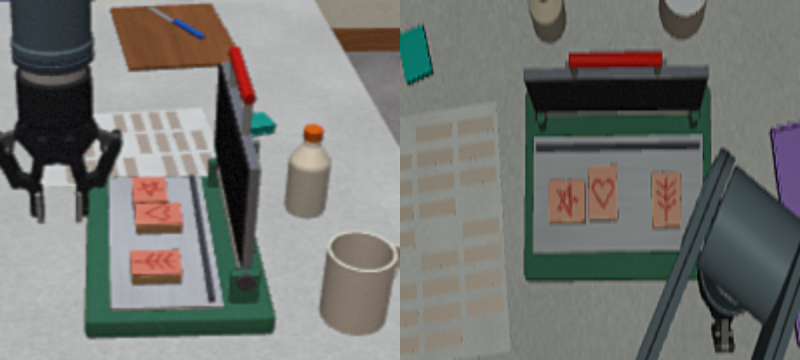

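All three stamps (star, heart, leaf) are on the bed rubber up: star (536,89), heart (545,32), leaf (535,-70). Something knocked the heart about 25 mm along y, but it is still flat and clear of the others. Next I plan the handle pull: tool vertical, gripping the bar along x, moving through a 200 mm arc.

```bash
python3 - <<'E'
from kin import *
im=cv2.imread('pics/t11.png');c=get_calibration('top')
from meas import rects
hsv=cv2.cvtColor(im,cv2.COLOR_BGR2HSV);H,S=[hsv[...,i].astype(int) for i in range(2)]
for x in rects(im,c,((H<6)|(H>174))&(S>150)&(np.indices(H.shape)[0]<175),270,80): print(x)
R=Rt(90,0);o=monitor.get_obs();q=o['joint_positions']
q=path(q,[([440,-60,400],R,6),([636,7,400],R,8),([636,7,322],R,4)])
q0=q
for k in range(1,7):
    f=np.radians(15*k)
    q=path(q,[([636-200*np.sin(f),7,122+200*np.cos(f)],R,5)],str(15*k))
E
```

```text
(array([636.8,   6.6]), array([128.4,  13.5]), -89.9, array([253., 153.]))
 6 rows shift [0.044 0.313 0.665] turn [ 0.008 -0.003 -0.002] | T [440. -60. 400.] q [-22.   1.  91.  -0.  88. -22.] rate 0.36 err 0.0
 8 rows shift [0.612 0.209 0.   ] turn [-0. -0.  0.] | T [636.   7. 400.] q [-9. 22. 65.  0. 93. -9.] rate 0.38 err 0.0
 4 rows shift [-0.     0.    -0.488] turn [ 0. -0.  0.] | T [636.   7. 322.] q [-9. 23. 74. -0. 83. -9.] rate 0.24 err 0.0
15 5 rows shift [-0.259 -0.    -0.034] turn [-0. -0. -0.] | T [584.   7. 315.] q [-10.  18.  82.   0.  80. -10.] rate 0.17 err 0.0
30 5 rows shift [-0.241 -0.    -0.1  ] turn [ 0.  0. -0.] | T [536.   7. 295.] q [-11.  14.  91.  -0.  76. -11.] rate 0.17 err 0.0
45 5 rows shift [-0.207 -0.    -0.159] turn [-0. -0. -0.] | T [495.   7. 263.] q [-12.  11.  99.  -0.  70. -12.] rate 0.16 err 0.0
60 5 rows shift [-0.159  0.    -0.207] turn [ 0. -0.  0.] | T [463.   7. 222.] q [-13.  10. 106.   0.  63. -13.] rate 0.14 err 0.0
75 5 rows shift [-0.1   -0.    -0.241] turn [-0. -0.  0.] | T [443.   7. 174.] q [-14.  12. 112.   0.  56. -14.] rate 0.15 err 0.0
90 5 rows shift [-0.034 -0.    -0.259] turn [-0. -0.  0.] | T [436.   7. 122.] q [-14.  16. 116.  -0.  48. -14.] rate 0.16 err 0.0
```

Call:
step_arm(
  increments=[
    [[0.044,0.313,0.665],[0,0,0],0.5],
    [[0.044,0.313,0.665],[0,0,0],0.5],
    [[0.044,0.313,0.665],[0,0,0],0.5],
    [[0.044,0.313,0.665],[0,0,0],0.5],
    [[0.044,0.313,0.665],[0,0,0],0.5],
    [[0.044,0.313,0.665],[0,0,0],0.5],
    [[0.612,0.209,0],[0,0,0],0.5],
    [[0.612,0.209,0],[0,0,0],0.5],
    [[0.612,0.209,0],[0,0,0],0.5],
    [[0.612,0.209,0],[0,0,0],0.5],
    [[0.612,0.209,0],[0,0,0],0.5],
    [[0.612,0.209,0],[0,0,0],0.5],
    [[0.612,0.209,0],[0,0,0],0.5],
    [[0.612,0.209,0],[0,0,0],0.5],
    [[0,0,0],[0,0,0],0.5],
    [[0,0,0],[0,0,0],0.5],
  ],
)

```text
time_s: 53.33
ee_pos: [636.7, 9.1, 398.0]
tcp_rot: [-179.7, 0.2, 90.3]
wrist_force: [-0.8, 0.4, 0.2]
width: 42.8
finger_force: 0.0
```

Call:
step_arm(
  increments=[
    [[0,0,-0.4],[0,0,0],0.5],
    [[0,0,-0.4],[0,0,0],0.5],
    [[0,0,-0.4],[0,0,0],0.5],
    [[0,0,-0.4],[0,0,0],0.5],
    [[0,0,-0.3],[0,0,0],0.5],
    [[0,0,0],[0,0,0],0.5],
  ],
)

```text
time_s: 53.83
ee_pos: [633.7, 7.5, 321.0]
tcp_rot: [-179.6, 0.2, 90.1]
wrist_force: [0.4, -0.8, -0.8]
width: 42.9
finger_force: 0.0
```

```bash
python3 - <<'E'
from calc import *
go([636.5,7,322],Rt(90,0));print(monitor.get_obs()['ee_pos'],monitor.get_obs()['wrist_force'])
b,c=snap('wrist','w12.png');a,_=snap('side','s12.png');cv2.imwrite('pics/w12c.png',np.hstack([cv2.resize(b,(400,300)),cv2.resize(a[90:270,190:390],(400,300))]))
E
```

```text
shift [ 0.07 -0.01  0.02] turn [ 0.04 -0.11 -0.04] minrows 0.1 T [636.5   7.  322. ]
[633.69582033   7.54792534 321.04358466] [ 0.41088596 -0.83430415 -0.77950506]
```

View pics/w12c.png

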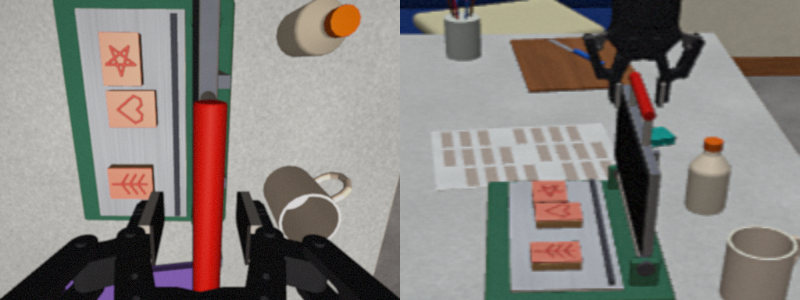

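The bar sits centred between the open fingers, at (208,195) in the wrist half. Stamps, mug and glue are clear. I grip it and start the arc.

Call:
step_arm(
  increments=[
    [[0.05,0,0.02],[0,0,0],0.95],
    [[0,0,0],[0,0,0],0.95],
    [[0,0,0],[0,0,0],0.95],
    [[0,0,0],[0,0,0],0.95],
    [[0,0,0],[0,0,0],0.95],
  ],
  squeeze=50,
)

```text
time_s: 54.35
ee_pos: [637.5, 6.7, 326.5]
tcp_rot: [-180.0, 0.2, 90.1]
wrist_force: [-3.0, 0.9, 5.9]
width: 14.2
finger_force: 48.8
```

Call:
step_arm(
  increments=[
    [[-0.262,0,-0.007],[0,0,0],0.95],
    [[-0.261,0,-0.021],[0,0,0],0.95],
    [[-0.26,0,-0.034],[0,0,0],0.95],
    [[-0.258,0,-0.048],[0,0,0],0.95],
    [[-0.255,0,-0.061],[0,0,0],0.95],
    [[0,0,0],[0,0,0],0.95],
    [[0,0,0],[0,0,0],0.95],
  ],
)

```text
time_s: 54.93
ee_pos: [587.6, 6.9, 321.1]
tcp_rot: [179.6, 0.2, 90.1]
wrist_force: [3.7, 2.0, 9.5]
width: 14.2
finger_force: 51.6
```

Call:
step_arm(
  increments=[
    [[-0.251,0,-0.074],[0,0,0],0.95],
    [[-0.247,0,-0.087],[0,0,0],0.95],
    [[-0.242,0,-0.1],[0,0,0],0.95],
    [[-0.236,0,-0.113],[0,0,0],0.95],
    [[-0.23,0,-0.125],[0,0,0],0.95],
    [[0,0,0],[0,0,0],0.95],
  ],
)

```text
time_s: 55.43
ee_pos: [538.3, 7.2, 299.2]
tcp_rot: [179.8, 0.2, 90.1]
wrist_force: [4.1, 2.8, 3.7]
width: 13.9
finger_force: 53.9
```

Call:
step_arm(
  increments=[
    [[-0.223,0,-0.137],[0,0,0],0.95],
    [[-0.216,0,-0.148],[0,0,0],0.95],
    [[-0.208,0,-0.159],[0,0,0],0.95],
    [[-0.199,0,-0.17],[0,0,0],0.95],
    [[-0.19,0,-0.18],[0,0,0],0.95],
    [[0,0,0],[0,0,0],0.95],
  ],
)

```text
time_s: 55.93
ee_pos: [497.2, 7.3, 266.9]
tcp_rot: [179.8, 0.1, 90.1]
wrist_force: [5.3, 5.2, 1.7]
width: 14.3
finger_force: 55.7
```

Call:
step_arm(
  increments=[
    [[-0.18,0,-0.19],[0,0,0],0.95],
    [[-0.17,0,-0.199],[0,0,0],0.95],
    [[-0.159,0,-0.208],[0,0,0],0.95],
    [[-0.148,0,-0.216],[0,0,0],0.95],
    [[-0.137,0,-0.223],[0,0,0],0.95],
    [[0,0,0],[0,0,0],0.95],
  ],
)

```text
time_s: 56.43
ee_pos: [465.8, 7.4, 225.3]
tcp_rot: [179.8, 0.1, 90.0]
wrist_force: [4.9, 7.0, 5.6]
width: 13.9
finger_force: 58.5
```

Call:
step_arm(
  increments=[
    [[-0.125,0,-0.23],[0,0,0],0.95],
    [[-0.113,0,-0.236],[0,0,0],0.95],
    [[-0.1,0,-0.242],[0,0,0],0.95],
    [[-0.087,0,-0.247],[0,0,0],0.95],
    [[-0.074,0,-0.251],[0,0,0],0.95],
    [[0,0,0],[0,0,0],0.95],
  ],
)

```text
time_s: 56.93
ee_pos: [445.3, 7.6, 176.7]
tcp_rot: [179.9, 0.1, 90.0]
wrist_force: [1.6, 7.1, 7.3]
width: 14.2
finger_force: 61.6
```

Call:
step_arm(
  increments=[
    [[-0.061,0,-0.255],[0,0,0],0.95],
    [[-0.048,0,-0.258],[0,0,0],0.95],
    [[-0.034,0,-0.26],[0,0,0],0.95],
    [[-0.021,0,-0.2],[0,0,0],0.95],
    [[0,0,0],[0,0,0],0.95],
    [[0,0,0],[0,0,0],0.95],
  ],
)

```text
time_s: 57.43
ee_pos: [438.3, 7.6, 138.1]
tcp_rot: [-179.9, 0.1, 90.0]
wrist_force: [-0.5, 7.2, 8.8]
width: 14.4
finger_force: 64.0
```

Call:
step_arm(
  increments=[
    [[-0.01,0,-0.15],[0,0,0],0.95],
    [[0,0,0],[0,0,0],0.95],
    [[0,0,0],[0,0,0],0.95],
  ],
)

```text
time_s: 57.68
ee_pos: [437.9, 7.6, 132.4]
tcp_rot: [-179.9, 0.1, 90.0]
wrist_force: [-3.2, 8.0, 10.5]
width: 14.4
finger_force: 64.1
```

Call:
step_arm(
  increments=[
    [[0,0,-0.1],[0,0,0],0.95],
    [[0,0,0],[0,0,0],0.95],
    [[0,0,0],[0,0,0],0.95],
  ],
)

```text
time_s: 57.93
ee_pos: [437.5, 7.6, 128.2]
tcp_rot: [-179.9, 0.1, 90.0]
wrist_force: [-1.6, 8.8, 7.6]
width: 14.2
finger_force: 64.7
```

Call:
step_arm(
  increments=[
    [[0,0,-0.07],[0,0,0],0.95],
    [[0,0,0],[0,0,0],0.95],
    [[0,0,0],[0,0,0],0.95],
  ],
)

```text
time_s: 58.18
ee_pos: [437.5, 7.6, 125.4]
tcp_rot: [-179.9, 0.1, 90.0]
wrist_force: [-1.6, 6.9, 8.3]
width: 13.9
finger_force: 64.8
```

Call:
step_arm(
  increments=[
    [[0,0,-0.04],[0,0,0],0.95],
    [[0,0,0],[0,0,0],0.95],
    [[0,0,0],[0,0,0],0.95],
  ],
)

```text
time_s: 58.43
ee_pos: [437.4, 7.6, 123.9]
tcp_rot: [-179.9, 0.1, 90.0]
wrist_force: [-2.9, 7.5, 9.0]
width: 14.1
finger_force: 64.8
```

Call:
step_arm(
  increments=[
    [[0,0,-0.05],[0,0,0],0.95],
    [[0,0,0],[0,0,0],0.95],
    [[0,0,0],[0,0,0],0.95],
  ],
)

```text
time_s: 58.68
ee_pos: [437.4, 7.6, 121.9]
tcp_rot: [-179.9, 0.1, 90.0]
wrist_force: [-3.0, 7.2, 9.4]
width: 13.9
finger_force: 64.9
```

Call:
step_arm(
  increments=[
    [[0,0,-0.05],[0,0,0],0.95],
    [[0,0,0],[0,0,0],0.95],
    [[0,0,0],[0,0,0],0.95],
  ],
)

```text
time_s: 58.93
ee_pos: [437.4, 7.6, 119.9]
tcp_rot: [-179.9, 0.1, 90.0]
wrist_force: [-3.6, 9.1, 9.4]
width: 14.3
finger_force: 64.9
```

Call:
step_arm(
  increments=[
    [[0,0,-0.05],[0,0,0],0.95],
    [[0,0,0],[0,0,0],0.95],
    [[0,0,0],[0,0,0],0.95],
  ],
)

```text
time_s: 59.18
ee_pos: [437.4, 7.6, 118.0]
tcp_rot: [-179.9, 0.1, 90.0]
wrist_force: [-3.2, 7.4, 10.7]
width: 14.2
finger_force: 65.0
```

```bash
cat > bar.py <<'E'
from h import *
im,c=snap('side','bar.png')
hsv=cv2.cvtColor(im,cv2.COLOR_BGR2HSV);H,S=[hsv[...,i].astype(int) for i in range(2)]
m=((H<6)|(H>174))&(S>150)
cs,_=cv2.findContours(m.astype(np.uint8),0,1)
for k in cs:
    if cv2.contourArea(k)>15: print(cv2.contourArea(k),cv2.minAreaRect(k),'bottom',k[k[:,0,1].argmax()][0],'top',k[k[:,0,1].argmin()][0])
for f in (0,80,84,87,90):
    a=np.radians(f);X=[636-200*np.sin(a),0,68+200*np.cos(a)]
    print(f,[w2p(c,[X[0],7+s,X[2]]).round(1) for s in (-65,65)])
E
python3 bar.py
```

```text
151.0 ((226.0310516357422, 219.97242736816406), (6.870477199554443, 32.12094497680664), 3.3664603233337402) bottom [225 236] top [225 204]
0 [array([314. , 159.2]), array([306.2, 135. ])]
80 [array([226.4, 223. ]), array([227.3, 194.2])]
84 [array([225.8, 227.8]), array([226.7, 198.7])]
87 [array([225.6, 231.4]), array([226.6, 202.1])]
90 [array([225.6, 234.9]), array([226.6, 205.5])]
```

Call:
step_arm(
  increments=[
    [[0,0,-0.06],[0,0,0],0.95],
    [[0,0,0],[0,0,0],0.95],
    [[0,0,0],[0,0,0],0.95],
  ],
  squeeze=90,
)

```text
time_s: 59.48
ee_pos: [437.4, 7.6, 116.9]
tcp_rot: [-179.9, 0.1, 90.0]
wrist_force: [-8.0, 8.0, 27.0]
width: 13.4
finger_force: 87.4
```

```bash
python3 bar.py | head -1
```

```text
144.0 ((226.0, 220.0), (32.0, 6.0), 90.0) bottom [224 236] top [225 204]
```

At the stop: the force jumped to 27 N while the bar stayed where the model puts it for 90°. I hold for a moment, then let it back up along the arc.

Call:
step_arm(
  increments=[
    [[0,0,0],[0,0,0],0.95],
    [[0,0,0],[0,0,0],0.95],
    [[0,0,0],[0,0,0],0.95],
    [[0,0,0],[0,0,0],0.95],
    [[0,0,0],[0,0,0],0.95],
    [[0,0,0],[0,0,0],0.95],
    [[0,0,0],[0,0,0],0.95],
    [[0,0,0],[0,0,0],0.95],
    [[0,0,0],[0,0,0],0.95],
    [[0,0,0],[0,0,0],0.95],
    [[0,0,0],[0,0,0],0.95],
    [[0,0,0],[0,0,0],0.95],
    [[0,0,0.03],[0,0,0],0.95],
    [[0,0,0],[0,0,0],0.95],
  ],
)

```text
time_s: 60.7
ee_pos: [437.4, 7.6, 117.6]
tcp_rot: [-179.9, 0.1, 90.0]
wrist_force: [-6.8, 7.6, 19.0]
width: 13.4
finger_force: 88.0
```

Call:
step_arm(
  increments=[
    [[0.007,0,0.262],[0,0,0],0.95],
    [[0.021,0,0.261],[0,0,0],0.95],
    [[0.034,0,0.26],[0,0,0],0.95],
    [[0.048,0,0.258],[0,0,0],0.95],
    [[0.061,0,0.255],[0,0,0],0.95],
    [[0.074,0,0.251],[0,0,0],0.95],
    [[0.087,0,0.247],[0,0,0],0.95],
    [[0.1,0,0.242],[0,0,0],0.95],
    [[0.113,0,0.236],[0,0,0],0.95],
    [[0.125,0,0.23],[0,0,0],0.95],
    [[0,0,0],[0,0,0],0.95],
  ],
  squeeze=60,
)

```text
time_s: 61.62
ee_pos: [462.4, 7.5, 217.6]
tcp_rot: [-179.6, 0.1, 90.1]
wrist_force: [-11.4, 4.2, 12.7]
width: 13.8
finger_force: 80.7
```

Call:
step_arm(
  increments=[
    [[0.137,0,0.223],[0,0,0],0.95],
    [[0.148,0,0.216],[0,0,0],0.95],
    [[0.159,0,0.208],[0,0,0],0.95],
    [[0.17,0,0.199],[0,0,0],0.95],
    [[0.18,0,0.19],[0,0,0],0.95],
    [[0.19,0,0.18],[0,0,0],0.95],
    [[0.199,0,0.17],[0,0,0],0.95],
    [[0.208,0,0.159],[0,0,0],0.95],
    [[0.216,0,0.148],[0,0,0],0.95],
    [[0.223,0,0.137],[0,0,0],0.95],
    [[0,0,0],[0,0,0],0.95],
  ],
)

```text
time_s: 62.53
ee_pos: [537.8, 7.1, 295.1]
tcp_rot: [179.9, 0.2, 90.1]
wrist_force: [-12.8, 3.8, 32.5]
width: 13.5
finger_force: 81.9
```

```bash
python3 bar.py | head -3
```

```text
140.0 ((267.5914306640625, 157.46304321289062), (29.31779670715332, 6.237829208374023), 86.42366790771484) bottom [267 172] top [264 143]
0 [array([314. , 159.2]), array([306.2, 135. ])]
80 [array([226.4, 223. ]), array([227.3, 194.2])]
```

Call:
step_arm(
  increments=[
    [[0,0,0.08],[0,0,0],0.95],
    [[0.23,0,0.13],[0,0,0],0.95],
    [[0.236,0,0.118],[0,0,0],0.95],
    [[0.242,0,0.105],[0,0,0],0.95],
    [[0.247,0,0.09],[0,0,0],0.95],
    [[0.251,0,0.08],[0,0,0],0.95],
    [[0,0,0],[0,0,0],0.95],
  ],
  squeeze=30,
)

```text
time_s: 63.17
ee_pos: [586.9, 6.7, 315.1]
tcp_rot: [-180.0, 0.2, 90.1]
wrist_force: [-2.1, 2.3, 8.0]
width: 13.6
finger_force: 79.5
```

Call:
step_arm(
  increments=[
    [[0.255,0,0.061],[0,0,0],0.95],
    [[0.258,0,0.048],[0,0,0],0.95],
    [[0.26,0,0.034],[0,0,0],0.95],
    [[0.261,0,0.021],[0,0,0],0.95],
    [[0.18,0,0.007],[0,0,0],0.95],
    [[0,0,0],[0,0,0],0.95],
    [[0,0,0],[0,0,0],0.95],
  ],
)

```text
time_s: 63.75
ee_pos: [635.0, 6.5, 320.7]
tcp_rot: [180.0, 0.2, 90.1]
wrist_force: [3.4, 1.3, 3.1]
width: 13.6
finger_force: 80.8
```

Call:
step_arm(
  increments=[
    [[0.05,0,0],[0,0,0],0.95],
    [[0,0,0],[0,0,0],0.8],
    [[0,0,0],[0,0,0],0.7],
    [[0,0,0],[0,0,0],0.6],
    [[0,0,0],[0,0,0],0.5],
    [[0,0,0],[0,0,0],0.5],
    [[0,0,0.4],[0,0,0],0.5],
    [[0,0,0.5],[0,0,0],0.5],
    [[0,0,0.5],[0,0,0],0.5],
    [[0,0,0.5],[0,0,0],0.5],
    [[-0.5,0,0],[0,0,0],0.5],
    [[-0.7,0,0],[0,0,0],0.3],
    [[-0.7,0,0],[0,0,0],0.3],
    [[-0.7,0,0],[0,0,0],0.3],
    [[0,0,0],[0,0,0],0.3],
    [[0,0,0],[0,0,0],0.3],
  ],
  squeeze=50,
)

```text
time_s: 65.08
ee_pos: [531.0, 6.8, 396.8]
tcp_rot: [-179.9, 0.2, 90.1]
wrist_force: [1.1, 0.4, 1.1]
width: 60.0
finger_force: 0.0
```

```bash
cat > pink.py <<'E'
from meas import *
def pinks(z=60,name='wrist',fn='p.png',amin=300):
    im,c=snap(name,fn);hsv=cv2.cvtColor(im,cv2.COLOR_BGR2HSV);H,S=[hsv[...,i].astype(int) for i in range(2)]
    m=((H<12)|(H>172))&(S>80)&(S<200)
    m=cv2.morphologyEx(m.astype(np.uint8),cv2.MORPH_CLOSE,np.ones((5,5)))
    return rects(im,c,m,z,amin)
E
python3 - <<'E'
from pink import *
print(monitor.get_obs()['ee_pos'],monitor.get_obs()['width'])
for x in pinks(): print(x)
print('side');exec(open('bar.py').read())
E
```

```text
[530.98004493   6.75874023 396.83370998] 59.98087649441451
(array([534.9, -70. ]), array([58.4, 47.9]), 0.1, array([260., 207.]))
(array([544.3,  32. ]), array([58.3, 44.6]), 0.1, array([269., 125.]))
(array([661. ,  32.7]), array([65.9, 44.5]), 79.2, array([371., 124.]))
(array([537.3,  90.6]), array([57.7, 41.3]), 88.1, array([268.,  75.]))
side
138.5 ((310.20001220703125, 147.10000610351562), (29.409183502197266, 6.008327960968018), 71.56504821777344) bottom [312 161] top [306 133]
0 [array([314. , 159.2]), array([306.2, 135. ])]
80 [array([226.4, 223. ]), array([227.3, 194.2])]
84 [array([225.8, 227.8]), array([226.7, 198.7])]
87 [array([225.6, 231.4]), array([226.6, 202.1])]
90 [array([225.6, 234.9]), array([226.6, 205.5])]
```

The platen is back fully open (bar at (310.2,147.1) px, model (310.1,147.1)). The stamps are still at leaf (535,-70), heart (544,32) and star (537,91). Now I move them to the tray, leaf first.

```bash
cat > tr.py <<'E'
from kin import *
def tr(C,yaw,dx,zp=114.,first=True,q=None,n1=10):
    q=monitor.get_obs()['joint_positions'] if q is None else q
    R=Rt(90+yaw,0);a=np.radians(7.8);P=np.array([507.3+dx*np.cos(a),-329.7+dx*np.sin(a)])
    R2=Rt(7.8,0)
    q=path(q,[([*C,200],R,n1),([*C,zp],R,7),([*C,210],R,6),([*P,180],R2,22),([*P,zp-38+2],R2,9)],'tr')
if __name__=='__main__':
    import sys
    v=list(map(float,sys.argv[1:])); tr(v[:2],v[2],v[3],n1=int(v[4]))
E
python3 tr.py 535 -70 0 -80 10
```

```text
tr 10 rows shift [ 0.006 -0.191 -0.491] turn [ 0.005 -0.002 -0.002] | T [535. -70. 200.] q [-19.  19.  98.  -0.  63. -19.] rate 0.25 err 0.0
tr 7 rows shift [ 0.     0.    -0.307] turn [0. 0. 0.] | T [535. -70. 114.] q [-19.  25. 103.   0.  52. -19.] rate 0.15 err 0.0
tr 6 rows shift [0.  0.  0.4] turn [-0.  0. -0.] | T [535. -70. 210.] q [-19.  18.  97.  -0.  65. -19.] rate 0.2 err 0.0
tr 22 rows shift [-0.122 -0.307 -0.034] turn [-0.     0.    -0.934] | T [ 428. -341.  180.] q [-50.  21.  98.  -0.  61.  32.] rate 0.24 err 0.0
tr 9 rows shift [ 0.     0.    -0.283] turn [0. 0. 0.] | T [ 428. -341.   78.] q [-50.  29. 103.   0.  48.  32.] rate 0.14 err 0.0
```

Call:
step_arm(
  increments=[
    [[0.006,-0.191,-0.491],[0,0,0],0.13],
    [[0.006,-0.191,-0.491],[0,0,0],0.13],
    [[0.006,-0.191,-0.491],[0,0,0],0.13],
    [[0.006,-0.191,-0.491],[0,0,0],0.13],
    [[0.006,-0.191,-0.491],[0,0,0],0.13],
    [[0.006,-0.191,-0.491],[0,0,0],0.13],
    [[0.006,-0.191,-0.491],[0,0,0],0.13],
    [[0.006,-0.191,-0.491],[0,0,0],0.13],
    [[0.006,-0.191,-0.491],[0,0,0],0.13],
    [[0.006,-0.191,-0.491],[0,0,0],0.13],
    [[0,0,-0.4],[0,0,0],0.13],
    [[0,0,-0.4],[0,0,0],0.13],
    [[0,0,-0.4],[0,0,0],0.13],
    [[0,0,-0.4],[0,0,0],0.13],
    [[0,0,-0.35],[0,0,0],0.13],
    [[0,0,0],[0,0,0],0.13],
    [[0,0,0],[0,0,0],0.13],
  ],
)

```text
time_s: 66.6
ee_pos: [534.9, -69.9, 120.7]
tcp_rot: [-179.8, 0.2, 90.1]
wrist_force: [-0.5, 0.1, 0.4]
width: 73.9
finger_force: 0.0
```

```bash
python3 - <<'E'
from calc import *
go([535,-70,114],Rt(90,0))
E
```

```text
shift [ 0.   -0.   -0.17] turn [ 0.04 -0.06 -0.02] minrows 0.2 T [535 -70 114]
```

Call:
step_arm(
  increments=[
    [[0,0,-0.17],[0,0,0],0.13],
    [[0,0,0],[0,0,0],0.22],
    [[0,0,0],[0,0,0],0.6],
    [[0,0,0],[0,0,0],0.6],
    [[0,0,0],[0,0,0],0.6],
    [[0,0,0],[0,0,0],0.6],
  ],
)

```text
time_s: 67.1
ee_pos: [534.9, -69.9, 115.6]
tcp_rot: [-180.0, 0.2, 90.1]
wrist_force: [0.6, 0.8, 2.5]
width: 59.2
finger_force: 54.6
```

Call:
step_arm(
  increments=[
    [[0,0,0.3],[0,0,0],0.6],
    [[0,0,0.5],[0,0,0],0.6],
    [[0,0,0.5],[0,0,0],0.6],
    [[0,0,0.5],[0,0,0],0.6],
    [[0,0,0.5],[0,0,0],0.6],
    [[0,0,0.1],[0,0,0],0.6],
    [[0,0,0],[0,0,0],0.6],
  ],
)

```text
time_s: 67.68
ee_pos: [535.3, -70.0, 212.4]
tcp_rot: [179.9, 0.3, 90.1]
wrist_force: [-0.9, 0.2, -1.7]
width: 58.9
finger_force: 54.4
```

```bash
cat > pl.py <<'E'
from kin import *
import sys
dx=float(sys.argv[1]);z=float(sys.argv[2]);n=int(sys.argv[3])
o=monitor.get_obs();print(o['ee_pos'],o['width'])
a=np.radians(7.8);P=np.array([507.3+dx*np.cos(a),-329.7+dx*np.sin(a)])
path(o['joint_positions'],[([*P,180],Rt(7.8,0),n),([*P,z],Rt(7.8,0),9)])
E
python3 pl.py -80 78 22
```

```text
[535.27345144 -70.00483067 212.37984124] 58.8537895651506
 22 rows shift [-0.122 -0.307 -0.037] turn [ 0.003 -0.002 -0.935] | T [ 428. -341.  180.] q [-50.  21.  98.  -0.  61.  32.] rate 0.24 err 0.0
 9 rows shift [-0.     0.    -0.283] turn [ 0.  0. -0.] | T [ 428. -341.   78.] q [-50.  29. 103.   0.  48.  32.] rate 0.14 err 0.0
```

Call:
step_arm(
  increments=[
    [[-0.122,-0.307,-0.037],[0,0,-0.935],0.6],
    [[-0.122,-0.307,-0.037],[0,0,-0.935],0.6],
    [[-0.122,-0.307,-0.037],[0,0,-0.935],0.6],
    [[-0.122,-0.307,-0.037],[0,0,-0.935],0.6],
    [[-0.122,-0.307,-0.037],[0,0,-0.935],0.6],
    [[-0.122,-0.307,-0.037],[0,0,-0.935],0.6],
    [[-0.122,-0.307,-0.037],[0,0,-0.935],0.6],
    [[-0.122,-0.307,-0.037],[0,0,-0.935],0.6],
    [[-0.122,-0.307,-0.037],[0,0,-0.935],0.6],
    [[-0.122,-0.307,-0.037],[0,0,-0.935],0.6],
    [[-0.122,-0.307,-0.037],[0,0,-0.935],0.6],
    [[-0.122,-0.307,-0.037],[0,0,-0.935],0.6],
    [[-0.122,-0.307,-0.037],[0,0,-0.935],0.6],
    [[-0.122,-0.307,-0.037],[0,0,-0.935],0.6],
    [[-0.122,-0.307,-0.037],[0,0,-0.935],0.6],
    [[-0.122,-0.307,-0.037],[0,0,-0.935],0.6],
    [[-0.122,-0.307,-0.037],[0,0,-0.935],0.6],
    [[-0.122,-0.307,-0.037],[0,0,-0.935],0.6],
    [[-0.122,-0.307,-0.037],[0,0,-0.935],0.6],
    [[-0.122,-0.307,-0.037],[0,0,-0.935],0.6],
  ],
)

```text
time_s: 69.35
ee_pos: [436.0, -315.3, 179.3]
tcp_rot: [-179.7, 0.3, 15.1]
wrist_force: [-1.1, -0.0, -0.9]
width: 59.0
finger_force: 54.3
```

Call:
step_arm(
  increments=[
    [[-0.122,-0.307,-0.037],[0,0,-0.935],0.6],
    [[-0.122,-0.307,-0.037],[0,0,-0.935],0.6],
    [[0,0,0],[0,0,0],0.6],
    [[0,0,-0.3],[0,0,0],0.6],
    [[0,0,-0.3],[0,0,0],0.6],
    [[0,0,-0.3],[0,0,0],0.6],
    [[0,0,-0.3],[0,0,0],0.6],
    [[0,0,-0.3],[0,0,0],0.6],
    [[0,0,-0.3],[0,0,0],0.6],
    [[0,0,-0.3],[0,0,0],0.6],
    [[0,0,-0.2],[0,0,0],0.6],
    [[0,0,0],[0,0,0],0.6],
    [[0,0,0],[0,0,0],0.6],
  ],
)

```text
time_s: 70.43
ee_pos: [426.9, -339.2, 85.6]
tcp_rot: [-179.8, 0.3, 7.9]
wrist_force: [0.7, 0.2, -0.4]
width: 58.6
finger_force: 54.3
```

```bash
python3 pl.py -80 77 1
```

```text
[ 426.89635255 -339.16614547   85.59965307] 58.61238609593255
 1 rows shift [ 0.027 -0.033  2.36 ] turn [-0.048 -0.074 -0.015] | T [ 428. -341.  180.] q [-50.  21.  98.   0.  61.  32.] rate 1.12 err 0.0
 9 rows shift [ 0.     0.    -0.286] turn [-0.  0. -0.] | T [ 428. -341.   77.] q [-50.  29. 103.   0.  48.  32.] rate 0.14 err 0.0
```

Call:
step_arm(
  increments=[
    [[0.02,-0.03,-0.1],[0,0,0],0.6],
    [[0,0,-0.06],[0,0,0],0.6],
    [[0,0,0],[0,0,0],0.6],
    [[0,0,0],[0,0,0],0.6],
  ],
)

```text
time_s: 70.77
ee_pos: [428.0, -341.3, 80.2]
tcp_rot: [-179.9, 0.2, 7.8]
wrist_force: [-0.3, 0.7, -0.8]
width: 58.7
finger_force: 54.3
```

Call:
step_arm(
  increments=[
    [[0,0,-0.04],[0,0,0],0.6],
    [[0,0,0],[0,0,0],0.6],
    [[0,0,0],[0,0,0],0.6],
  ],
)

```text
time_s: 71.02
ee_pos: [428.0, -341.2, 78.5]
tcp_rot: [-179.9, 0.2, 7.8]
wrist_force: [-0.4, -0.0, -0.8]
width: 58.5
finger_force: 54.3
```

Call:
step_arm(
  increments=[
    [[0,0,-0.04],[0,0,0],0.6],
    [[0,0,0],[0,0,0],0.6],
    [[0,0,0],[0,0,0],0.6],
  ],
)

```text
time_s: 71.27
ee_pos: [428.1, -341.3, 77.6]
tcp_rot: [-179.9, 0.2, 7.8]
wrist_force: [-1.6, -0.0, 6.1]
width: 58.7
finger_force: 55.0
```

Call:
step_arm(
  increments=[
    [[0,0,-0.025],[0,0,0],0.6],
    [[0,0,0],[0,0,0],0.6],
    [[0,0,0],[0,0,0],0.6],
  ],
)

```text
time_s: 71.52
ee_pos: [428.1, -341.3, 77.5]
tcp_rot: [-179.9, 0.2, 7.8]
wrist_force: [-1.4, 2.3, 14.9]
width: 58.3
finger_force: 56.0
```

Call:
step_arm(
  increments=[
    [[0,0,0.03],[0,0,0],0.3],
    [[0,0,0],[0,0,0],0.15],
    [[0,0,0],[0,0,0],0.15],
    [[0,0,0],[0,0,0],0.15],
    [[0,0,0.3],[0,0,0],0.15],
    [[0,0,0.5],[0,0,0],0.15],
    [[0,0,0.6],[0,0,0],0.15],
    [[0,0,0.6],[0,0,0],0.15],
    [[0,0,0.6],[0,0,0],0.15],
    [[0,0,0.6],[0,0,0],0.15],
    [[0,0,0],[0,0,0],0.15],
  ],
)

```text
time_s: 72.43
ee_pos: [429.6, -342.9, 209.7]
tcp_rot: [179.7, -0.0, 7.8]
wrist_force: [0.6, -1.8, 0.1]
width: 72.7
finger_force: 0.0
```

```bash
python3 tr.py 544.3 32 0 0 22
```

```text
tr 22 rows shift [ 0.13   0.426 -0.011] turn [0.002 0.003 0.934] | T [544.  32. 200.] q [-8. 20. 97. -0. 64. -8.] rate 0.24 err 0.0
tr 7 rows shift [-0.     0.    -0.307] turn [ 0.  0. -0.] | T [544.  32. 114.] q [ -8.  26. 102.   0.  52.  -8.] rate 0.15 err 0.0
tr 6 rows shift [-0.   0.   0.4] turn [-0.  0. -0.] | T [544.  32. 210.] q [-8. 19. 96.  0. 65. -8.] rate 0.2 err 0.0
tr 22 rows shift [-0.042 -0.411 -0.034] turn [ 0.    -0.    -0.934] | T [ 507. -330.  180.] q [-44.  26.  89.   0.  64.  39.] rate 0.23 err 0.0
tr 9 rows shift [ 0.     0.    -0.283] turn [ 0. -0.  0.] | T [ 507. -330.   78.] q [-44.  33.  94.  -0.  52.  39.] rate 0.13 err 0.0
```

Call:
step_arm(
  increments=[
    [[0.13,0.426,0],[0,0,0.934],0.15],
    [[0.13,0.426,0],[0,0,0.934],0.15],
    [[0.13,0.426,0],[0,0,0.934],0.15],
    [[0.13,0.426,0],[0,0,0.934],0.15],
    [[0.13,0.426,0],[0,0,0.934],0.15],
    [[0.13,0.426,0],[0,0,0.934],0.15],
    [[0.13,0.426,0],[0,0,0.934],0.15],
    [[0.13,0.426,0],[0,0,0.934],0.15],
    [[0.13,0.426,0],[0,0,0.934],0.15],
    [[0.13,0.426,0],[0,0,0.934],0.15],
    [[0.13,0.426,0],[0,0,0.934],0.15],
    [[0.13,0.426,0],[0,0,0.934],0.15],
    [[0.13,0.426,0],[0,0,0.934],0.15],
    [[0.13,0.426,0],[0,0,0.934],0.15],
    [[0.13,0.426,0],[0,0,0.934],0.15],
    [[0.13,0.426,0],[0,0,0.934],0.15],
    [[0.13,0.426,0],[0,0,0.934],0.15],
    [[0.13,0.426,0],[0,0,0.934],0.15],
    [[0.13,0.426,0],[0,0,0.934],0.15],
    [[0.13,0.426,0],[0,0,0.934],0.15],
  ],
)

```text
time_s: 74.1
ee_pos: [531.9, 0.6, 204.2]
tcp_rot: [-179.8, 0.2, 82.7]
wrist_force: [0.6, -0.3, 0.5]
width: 72.6
finger_force: 0.0
```

Call:
step_arm(
  increments=[
    [[0.13,0.426,0],[0,0,0.934],0.15],
    [[0.13,0.426,0],[0,0,0.934],0.15],
    [[0,0,0],[0,0,0],0.15],
    [[0,0,0],[0,0,0],0.15],
  ],
)

```text
time_s: 74.43
ee_pos: [542.2, 34.4, 204.2]
tcp_rot: [-179.8, 0.2, 90.0]
wrist_force: [1.1, -0.1, -0.2]
width: 73.2
finger_force: 0.0
```

```bash
python3 - <<'E'
from pink import *
from calc import *
for x in pinks(): print(x)
go([544.3,32,115],Rt(90,0))
E
```

```text
(array([680.5,  87.3]), array([47.8, 26.1]), -25.7, array([482., 131.]))
(array([543.4,  64.2]), array([111.6,  60.5]), -89.1, array([251., 149.]))
(array([672.2, 133.4]), array([22.3, 14.4]), 0.8, array([485.,  46.]))
 shift [ 0.06 -0.04 -2.23] turn [ 0.06 -0.05  0.01] minrows 2.2 T [544.3  32.  115. ]
```

Call:
step_arm(
  increments=[
    [[0.05,-0.04,-0.4],[0,0,0],0.15],
    [[0,0,-0.4],[0,0,0],0.15],
    [[0,0,-0.4],[0,0,0],0.15],
    [[0,0,-0.4],[0,0,0],0.15],
    [[0,0,-0.4],[0,0,0],0.17],
    [[0,0,-0.23],[0,0,0],0.17],
    [[0,0,0],[0,0,0],0.2],
    [[0,0,0],[0,0,0],0.2],
    [[0,0,0],[0,0,0],0.6],
    [[0,0,0],[0,0,0],0.6],
    [[0,0,0],[0,0,0],0.6],
    [[0,0,0],[0,0,0],0.6],
  ],
)

```text
time_s: 75.48
ee_pos: [545.1, 31.9, 116.9]
tcp_rot: [180.0, 0.2, 90.0]
wrist_force: [-0.3, -0.3, 4.1]
width: 58.3
finger_force: 54.8
```

Call:
step_arm(
  increments=[
    [[0,0,0.3],[0,0,0],0.6],
    [[0,0,0.5],[0,0,0],0.6],
    [[0,0,0.5],[0,0,0],0.6],
    [[0,0,0.5],[0,0,0],0.6],
    [[0,0,0.5],[0,0,0],0.6],
    [[0,0,0.1],[0,0,0],0.6],
    [[0,0,0],[0,0,0],0.6],
  ],
)

```text
time_s: 76.07
ee_pos: [545.2, 32.1, 213.3]
tcp_rot: [179.9, 0.2, 90.0]
wrist_force: [-0.0, 0.9, -0.5]
width: 58.6
finger_force: 54.3
```

```bash
python3 pl.py 0 78 22
```

```text
[545.17213107  32.13928415 213.34661106] 58.55959250326318
 22 rows shift [-0.043 -0.411 -0.038] turn [ 0.003 -0.001 -0.934] | T [ 507. -330.  180.] q [-44.  26.  89.  -0.  64.  39.] rate 0.23 err 0.0
 9 rows shift [-0.     0.    -0.283] turn [ 0.  0. -0.] | T [ 507. -330.   78.] q [-44.  33.  94.   0.  52.  39.] rate 0.13 err 0.0
```

Call:
step_arm(
  increments=[
    [[-0.043,-0.411,-0.038],[0,0,-0.934],0.6],
    [[-0.043,-0.411,-0.038],[0,0,-0.934],0.6],
    [[-0.043,-0.411,-0.038],[0,0,-0.934],0.6],
    [[-0.043,-0.411,-0.038],[0,0,-0.934],0.6],
    [[-0.043,-0.411,-0.038],[0,0,-0.934],0.6],
    [[-0.043,-0.411,-0.038],[0,0,-0.934],0.6],
    [[-0.043,-0.411,-0.038],[0,0,-0.934],0.6],
    [[-0.043,-0.411,-0.038],[0,0,-0.934],0.6],
    [[-0.043,-0.411,-0.038],[0,0,-0.934],0.6],
    [[-0.043,-0.411,-0.038],[0,0,-0.934],0.6],
    [[-0.043,-0.411,-0.038],[0,0,-0.934],0.6],
    [[-0.043,-0.411,-0.038],[0,0,-0.934],0.6],
    [[-0.043,-0.411,-0.038],[0,0,-0.934],0.6],
    [[-0.043,-0.411,-0.038],[0,0,-0.934],0.6],
    [[-0.043,-0.411,-0.038],[0,0,-0.934],0.6],
    [[-0.043,-0.411,-0.038],[0,0,-0.934],0.6],
    [[-0.043,-0.411,-0.038],[0,0,-0.934],0.6],
    [[-0.043,-0.411,-0.038],[0,0,-0.934],0.6],
    [[-0.043,-0.411,-0.038],[0,0,-0.934],0.6],
    [[-0.043,-0.411,-0.038],[0,0,-0.934],0.6],
  ],
)

```text
time_s: 77.73
ee_pos: [509.1, -296.9, 179.3]
tcp_rot: [-179.7, 0.3, 15.1]
wrist_force: [0.5, 0.2, 0.3]
width: 58.4
finger_force: 54.2
```

Call:
step_arm(
  increments=[
    [[-0.043,-0.411,-0.038],[0,0,-0.934],0.6],
    [[-0.043,-0.411,-0.038],[0,0,-0.934],0.6],
    [[0,0,0],[0,0,0],0.6],
    [[0,0,-0.3],[0,0,0],0.6],
    [[0,0,-0.3],[0,0,0],0.6],
    [[0,0,-0.3],[0,0,0],0.6],
    [[0,0,-0.3],[0,0,0],0.6],
    [[0,0,-0.3],[0,0,0],0.6],
    [[0,0,-0.3],[0,0,0],0.6],
    [[0,0,-0.3],[0,0,0],0.6],
    [[0,0,-0.2],[0,0,0],0.6],
    [[0,0,0],[0,0,0],0.6],
    [[0,0,0],[0,0,0],0.6],
  ],
)

```text
time_s: 78.82
ee_pos: [506.4, -329.4, 85.8]
tcp_rot: [-179.8, 0.2, 7.8]
wrist_force: [0.1, 0.5, -0.8]
width: 58.9
finger_force: 54.2
```

Call:
step_arm(
  increments=[
    [[0,0,-0.08],[0,0,0],0.6],
    [[0,0,0],[0,0,0],0.6],
    [[0,0,0],[0,0,0],0.6],
  ],
)

```text
time_s: 79.07
ee_pos: [506.7, -329.8, 83.7]
tcp_rot: [-179.9, 0.2, 7.8]
wrist_force: [-0.1, 0.3, -1.3]
width: 58.8
finger_force: 54.2
```

Call:
step_arm(
  increments=[
    [[0,0,-0.07],[0,0,0],0.6],
    [[0,0,0],[0,0,0],0.6],
    [[0,0,0],[0,0,0],0.6],
  ],
)

```text
time_s: 79.32
ee_pos: [506.5, -329.5, 80.4]
tcp_rot: [-179.9, 0.2, 7.8]
wrist_force: [-0.8, 0.3, 0.0]
width: 58.6
finger_force: 54.2
```

Call:
step_arm(
  increments=[
    [[0,0,-0.04],[0,0,0],0.6],
    [[0,0,0],[0,0,0],0.6],
    [[0,0,0],[0,0,0],0.6],
  ],
)

```text
time_s: 79.57
ee_pos: [506.7, -329.7, 79.0]
tcp_rot: [-179.9, 0.2, 7.8]
wrist_force: [-0.1, 0.7, 0.9]
width: 58.8
finger_force: 54.3
```

Call:
step_arm(
  increments=[
    [[0,0,-0.03],[0,0,0],0.6],
    [[0,0,0],[0,0,0],0.6],
    [[0,0,0],[0,0,0],0.6],
  ],
)

```text
time_s: 79.82
ee_pos: [506.7, -329.7, 78.9]
tcp_rot: [-179.9, 0.2, 7.8]
wrist_force: [-1.8, 2.3, 10.0]
width: 58.7
finger_force: 55.3
```

Call:
step_arm(
  increments=[
    [[0,0,0.03],[0,0,0],0.3],
    [[0,0,0],[0,0,0],0.15],
    [[0,0,0],[0,0,0],0.15],
    [[0,0,0],[0,0,0],0.15],
    [[0,0,0.3],[0,0,0],0.15],
    [[0,0,0.5],[0,0,0],0.2],
    [[0,0,0.6],[0,0,0],0.25],
    [[0,0,0.6],[0,0,0],0.25],
    [[0,0,0.6],[0,0,0],0.25],
    [[0,0,0.6],[0,0,0],0.25],
    [[0,0,0],[0,0,0],0.25],
  ],
)

```text
time_s: 80.73
ee_pos: [508.4, -331.2, 213.2]
tcp_rot: [179.7, -0.1, 7.8]
wrist_force: [0.4, -0.8, 1.3]
width: 64.4
finger_force: 0.0
```

```bash
python3 tr.py 537.3 90.5 -1 80 22 | head -1
```

```text
tr 22 rows shift [ 0.033  0.479 -0.015] turn [0.001 0.004 0.923] | T [537.  90. 200.] q [-2. 20. 97. -0. 64. -1.] rate 0.24 err 0.0
```

Call:
step_arm(
  increments=[
    [[0.033,0.479,0],[0,0,0.923],0.25],
    [[0.033,0.479,0],[0,0,0.923],0.25],
    [[0.033,0.479,0],[0,0,0.923],0.25],
    [[0.033,0.479,0],[0,0,0.923],0.25],
    [[0.033,0.479,0],[0,0,0.923],0.25],
    [[0.033,0.479,0],[0,0,0.923],0.25],
    [[0.033,0.479,0],[0,0,0.923],0.25],
    [[0.033,0.479,0],[0,0,0.923],0.25],
    [[0.033,0.479,0],[0,0,0.923],0.25],
    [[0.033,0.479,0],[0,0,0.923],0.25],
    [[0.033,0.479,0],[0,0,0.923],0.25],
    [[0.033,0.479,0],[0,0,0.923],0.25],
    [[0.033,0.479,0],[0,0,0.923],0.25],
    [[0.033,0.479,0],[0,0,0.923],0.25],
    [[0.033,0.479,0],[0,0,0.923],0.25],
    [[0.033,0.479,0],[0,0,0.923],0.25],
    [[0.033,0.479,0],[0,0,0.923],0.25],
    [[0.033,0.479,0],[0,0,0.923],0.25],
    [[0.033,0.479,0],[0,0,0.923],0.25],
    [[0.033,0.479,0],[0,0,0.923],0.25],
  ],
)

```text
time_s: 82.4
ee_pos: [532.7, 54.6, 207.0]
tcp_rot: [-179.9, 0.2, 81.8]
wrist_force: [0.3, 1.0, 0.0]
width: 63.8
finger_force: 0.0
```

Call:
step_arm(
  increments=[
    [[0.033,0.479,0],[0,0,0.923],0.25],
    [[0.033,0.479,0],[0,0,0.923],0.25],
    [[0,0,0],[0,0,0],0.25],
    [[0,0,0],[0,0,0],0.25],
  ],
)

```text
time_s: 82.73
ee_pos: [535.4, 92.7, 206.9]
tcp_rot: [-179.9, 0.2, 89.1]
wrist_force: [0.1, -1.7, -0.1]
width: 64.6
finger_force: 0.0
```

```bash
python3 - <<'E'
from pink import *
from calc import *
for x in pinks(): print(x)
go([537.3,90.5,115],Rt(89,0))
E
```

```text
(array([672.4,  49.7]), array([100. ,  43.6]), 85.5, array([448., 252.]))
(array([693.3, 100.9]), array([38.3, 16.2]), -34.4, array([495., 187.]))
(array([536.1,  91.3]), array([62.5, 45.6]), 89.5, array([259., 203.]))
 shift [ 0.05 -0.04 -2.3 ] turn [ 0.06 -0.03 -0.  ] minrows 2.3 T [537.3  90.5 115. ]
```

Call:
step_arm(
  increments=[
    [[0.02,-0.03,-0.4],[0,0,0],0.25],
    [[0,0,-0.4],[0,0,0],0.25],
    [[0,0,-0.4],[0,0,0],0.25],
    [[0,0,-0.4],[0,0,0],0.25],
    [[0,0,-0.4],[0,0,0],0.25],
    [[0,0,-0.27],[0,0,0],0.25],
    [[0,0,0],[0,0,0],0.3],
    [[0,0,0],[0,0,0],0.35],
    [[0,0,0],[0,0,0],0.7],
    [[0,0,0],[0,0,0],0.7],
    [[0,0,0],[0,0,0],0.7],
    [[0,0,0],[0,0,0],0.7],
  ],
)

```text
time_s: 83.78
ee_pos: [537.1, 90.7, 117.1]
tcp_rot: [180.0, 0.2, 89.0]
wrist_force: [-0.8, -0.6, 4.6]
width: 45.1
finger_force: 52.6
```

Call:
step_arm(
  increments=[
    [[0,0,0.3],[0,0,0],0.7],
    [[0,0,0.5],[0,0,0],0.7],
    [[0,0,0.5],[0,0,0],0.7],
    [[0,0,0.5],[0,0,0],0.7],
    [[0,0,0.5],[0,0,0],0.7],
    [[0,0,0.1],[0,0,0],0.7],
    [[0,0,0],[0,0,0],0.7],
  ],
)

```text
time_s: 84.37
ee_pos: [537.2, 90.9, 213.5]
tcp_rot: [179.9, 0.2, 89.0]
wrist_force: [0.2, -0.0, -1.2]
width: 44.6
finger_force: 52.2
```

```bash
python3 pl.py 75 78 22
```

```text
[537.20261253  90.85562409 213.50661417] 44.55294812134701
 22 rows shift [ 0.05  -0.466 -0.038] turn [ 0.003 -0.001 -0.923] | T [ 582. -320.  180.] q [-38.  32.  80.   0.  68.  44.] rate 0.24 err 0.0
 9 rows shift [-0.     0.    -0.283] turn [-0.  0. -0.] | T [ 582. -320.   78.] q [-38.  38.  85.  -0.  57.  44.] rate 0.12 err 0.0
```

Call:
step_arm(
  increments=[
    [[0.05,-0.466,-0.038],[0,0,-0.923],0.7],
    [[0.05,-0.466,-0.038],[0,0,-0.923],0.7],
    [[0.05,-0.466,-0.038],[0,0,-0.923],0.7],
    [[0.05,-0.466,-0.038],[0,0,-0.923],0.7],
    [[0.05,-0.466,-0.038],[0,0,-0.923],0.7],
    [[0.05,-0.466,-0.038],[0,0,-0.923],0.7],
    [[0.05,-0.466,-0.038],[0,0,-0.923],0.7],
    [[0.05,-0.466,-0.038],[0,0,-0.923],0.7],
    [[0.05,-0.466,-0.038],[0,0,-0.923],0.7],
    [[0.05,-0.466,-0.038],[0,0,-0.923],0.7],
    [[0.05,-0.466,-0.038],[0,0,-0.923],0.7],
    [[0.05,-0.466,-0.038],[0,0,-0.923],0.7],
    [[0.05,-0.466,-0.038],[0,0,-0.923],0.7],
    [[0.05,-0.466,-0.038],[0,0,-0.923],0.7],
    [[0.05,-0.466,-0.038],[0,0,-0.923],0.7],
    [[0.05,-0.466,-0.038],[0,0,-0.923],0.7],
    [[0.05,-0.466,-0.038],[0,0,-0.923],0.7],
    [[0.05,-0.466,-0.038],[0,0,-0.923],0.7],
    [[0.05,-0.466,-0.038],[0,0,-0.923],0.7],
    [[0.05,-0.466,-0.038],[0,0,-0.923],0.7],
  ],
)

```text
time_s: 86.03
ee_pos: [575.6, -282.4, 179.2]
tcp_rot: [-179.7, 0.3, 15.0]
wrist_force: [1.1, -0.1, 0.9]
width: 44.9
finger_force: 52.2
```

Call:
step_arm(
  increments=[
    [[0.05,-0.466,-0.038],[0,0,-0.923],0.7],
    [[0.05,-0.466,-0.038],[0,0,-0.923],0.7],
    [[0,0,0],[0,0,0],0.7],
    [[0,0,-0.3],[0,0,0],0.7],
    [[0,0,-0.3],[0,0,0],0.7],
    [[0,0,-0.3],[0,0,0],0.7],
    [[0,0,-0.3],[0,0,0],0.7],
    [[0,0,-0.3],[0,0,0],0.7],
    [[0,0,-0.3],[0,0,0],0.7],
    [[0,0,-0.3],[0,0,0],0.7],
    [[0,0,-0.25],[0,0,0],0.7],
    [[0,0,0],[0,0,0],0.7],
    [[0,0,0],[0,0,0],0.7],
  ],
)

```text
time_s: 87.12
ee_pos: [580.1, -319.1, 83.6]
tcp_rot: [-179.8, 0.3, 7.8]
wrist_force: [-0.4, -0.2, -0.4]
width: 44.9
finger_force: 52.1
```

Call:
step_arm(
  increments=[
    [[0,0,-0.06],[0,0,0],0.7],
    [[0,0,0],[0,0,0],0.7],
    [[0,0,0],[0,0,0],0.7],
  ],
)

```text
time_s: 87.37
ee_pos: [580.7, -319.6, 82.8]
tcp_rot: [-179.9, 0.2, 7.8]
wrist_force: [-0.1, 0.3, -1.0]
width: 44.6
finger_force: 52.1
```

Call:
step_arm(
  increments=[
    [[0,0,-0.07],[0,0,0],0.7],
    [[0,0,0],[0,0,0],0.7],
    [[0,0,0],[0,0,0],0.7],
  ],
)

```text
time_s: 87.62
ee_pos: [580.3, -319.3, 79.4]
tcp_rot: [-179.9, 0.2, 7.8]
wrist_force: [1.0, 0.5, -0.4]
width: 44.6
finger_force: 52.1
```

Call:
step_arm(
  increments=[
    [[0,0,-0.03],[0,0,0],0.7],
    [[0,0,0],[0,0,0],0.7],
    [[0,0,0],[0,0,0],0.7],
  ],
)

```text
time_s: 87.87
ee_pos: [580.4, -319.4, 79.0]
tcp_rot: [-179.9, 0.2, 7.8]
wrist_force: [-2.1, 2.1, 5.5]
width: 44.6
finger_force: 52.7
```

Call:
step_arm(
  increments=[
    [[0,0,-0.02],[0,0,0],0.7],
    [[0,0,0],[0,0,0],0.7],
    [[0,0,0],[0,0,0],0.7],
  ],
)

```text
time_s: 88.12
ee_pos: [580.4, -319.4, 79.0]
tcp_rot: [-179.9, 0.2, 7.8]
wrist_force: [-3.9, 2.5, 9.3]
width: 44.8
finger_force: 53.3
```

Contact. I release, rise, and move well clear for a final look.

Call:
step_arm(
  increments=[
    [[0,0,0.03],[0,0,0],0.45],
    [[0,0,0],[0,0,0],0.25],
    [[0,0,0],[0,0,0],0.25],
    [[0,0,0],[0,0,0],0.25],
    [[0,0,0],[0,0,0],0.25],
    [[0,0,0.3],[0,0,0],0.25],
    [[0,0,0.5],[0,0,0],0.25],
    [[0,0,0.6],[0,0,0],0.25],
    [[0,0,0.6],[0,0,0],0.25],
    [[0,0,0.6],[0,0,0],0.25],
    [[-0.6,0.5,0.6],[0,0,0],0.25],
    [[-0.6,0.6,0.3],[0,0,0],0.25],
    [[-0.6,0.6,0],[0,0,0],0.25],
    [[-0.6,0.6,0],[0,0,0],0.25],
    [[-0.6,0.6,0],[0,0,0],0.25],
    [[-0.6,0.6,0],[0,0,0],0.25],
    [[-0.4,0.6,0],[0,0,0],0.25],
    [[0,0.6,0],[0,0,0],0.25],
    [[0,0,0],[0,0,0],0.25],
    [[0,0,0],[0,0,0],0.25],
  ],
)

```text
time_s: 89.78
ee_pos: [420.4, -130.6, 219.6]
tcp_rot: [-180.0, 0.1, 7.9]
wrist_force: [0.3, -0.2, 0.3]
width: 63.8
finger_force: 0.0
```

```bash
python3 - <<'E'
from pink import *
print(monitor.get_obs()['ee_pos'],monitor.get_obs()['wrist_force'])
for x in pinks(22,'top','t20.png',100): print(x)
a,_=snap('side','s20.png');b=cv2.imread('pics/t20.png')
cv2.imwrite('pics/fin.png',np.hstack([cv2.resize(b[90:290,200:420],(400,364)),cv2.resize(a[110:384,150:420],(400,364))]))
E
```

```text
[ 420.43739606 -130.62260487  219.59455827] [ 0.31881604 -0.22142168  0.25199416]
(array([ 426.1, -338.6]), array([56.3, 44.2]), -82.1, array([378., 246.]))
(array([ 506.1, -328.3]), array([58.2, 44.7]), -82.7, array([373., 217.]))
(array([ 579. , -317.9]), array([60.2, 40.4]), 8.1, array([367., 193.]))
(array([ 673. , -727.9]), array([53.5, 33.7]), 44.8, array([506., 159.]))
```

View pics/fin.png

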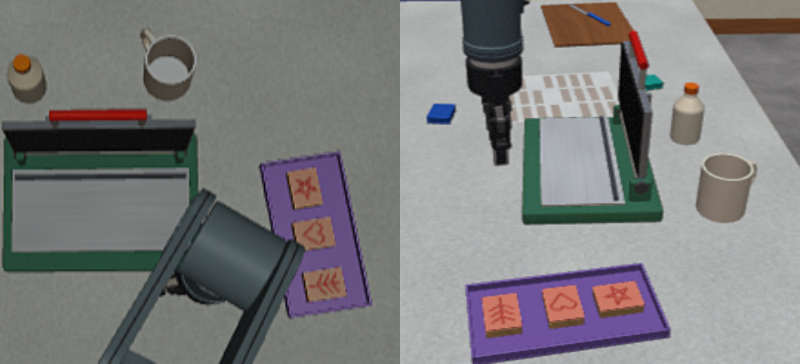

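All three stamps lie flat in the tray, rubber up. The platen is open, the mug and glue are standing, and the arm is clear. I'm handing in.

```bash
python3 -c "
from plant import r
print(r.close_job())"
```

```text
the job is handed in; nothing more can be done
None
```

The job is handed in at about 90 s of the 210 s allowed: the star, heart and leaf stamps were turned rubber up, pressed to the stop and laid flat in the purple tray, the platen is fully open, and the mug and glue are untouched; the judge's result was not shown.

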